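Put the drained biopsy baskets away in the drawer

TASK

The biopsy baskets on the drip stand have drained: pull the drawer under the beech tray well out, take every basket off its safety hook by pressing the hook's sprung keeper back with the basket's own hand grip and lifting it off, and stand each one upright on the floor of the drawer compartment of its own colour. When all of them are in, push the drawer fully shut. Leave the other things on the tray and the bench where they stand.

Things in the scene. Friction and masses are not known exactly. Their poses are not given: they have to be found in the camera images.
- stand: Fixed stainless drip stand: a drip tray 140 x 340 mm with two posts and a cross rail (rail top 180 mm above the bench, its front face 19 mm behind the stand's origin) that carries three safety hooks in a row. Origin at the underside of the drip tray on the bench; x points from the hooks' open front back to the rail, y along the row of hooks, z up. The hooks open towards -x (towards the robot).
- hook1 (a point): Hook 1 (smallest y along the row; hooks 100 mm apart): where the middle of a basket's hanging bar rests, 125 mm above the bench. Axes as the stand's: x points into the hook, from tip to shank. Hook of 16 mm wide steel strip: upturned tip 5 to 9 mm in front of this point (-x), top 15.5 mm above it; bowl underside 7 mm below it; shank 30 mm behind it, up to 53 mm above.
- hook2 (a point): Hook 2, the middle one: same point, axes and shape as hook 1. The bar can slide in the bowl between tip and shank and 3 mm to either side; a basket that was knocked back in its hook leans with its hand grip on the keeper: draw it to the tip end and let it hang straight before pressing the keeper.
- hook3 (a point): Hook 3 (largest y along the row): same point, axes and shape as hook 1.
- keeper1 (a joint): Sprung brass keeper of hook 1, rad: 0 = shut, 0.785 = pressed fully back to the shank; swings only inwards. 12 mm wide, 42 mm long, 3 mm thick. Pin 22.6 mm behind (+x) and 47.5 mm above the hook's point; shut, it slants down and forward (45 degrees, its lower part 33 degrees from upright) to the inside of the tip, above the basket's bar, so that the bar can rise only about 11 mm.
- keeper2 (a joint): Keeper of hook 2, like keeper 1. To open any keeper: keep the bar low in the bowl (raised 3 mm at most) and push the basket level towards +x: the back of its hand grip meets the keeper 14 mm below its pin after about 1 mm and has it fully open after about 15.5 mm, against 1 to 2 N, then a firm stop. Keep it pressed back while lifting the first 8 mm, until the bar itself is in front of the keeper.
- keeper3 (a joint): Keeper of hook 3, like keeper 1. Held fully back, any basket lifts freely past its keeper; with the bar 19 to 26 mm above the hook's point it clears the tip and comes out level towards -x (higher, the basket's lid meets the underside of the hook). The keeper springs shut after it.
- basket_blue_mid (a point): Centre of the loose blue basket (160 g, may be absent), half-way up, 56 mm above its underside; z up, bar and grip run along its y. Steel box 50 (x) x 64 (y) mm, 26 mm high with its blue lid; on it two uprights, 11 mm in x, outer faces 30 mm apart in y, to 55.5 mm above this point. Between them a 5 mm round hanging bar 4 mm above this point and a black hand grip 37.5 to 55.5 mm above it.
- basket_yellow_mid (a point): Centre of the loose yellow basket (may be absent): like the blue one with a yellow lid. All baskets hang by their bars on hooks at the start, any basket on any hook, x as the stand's; each is the same turned half round. Take it from above by the outer faces of the two uprights beside the black hand grip (30 mm across, closing along y; grip centre 46.5 mm above this point, 11 mm deep in x).
- basket_green_mid (a point): Centre of the loose green basket (may be absent): like the blue one with a green lid. All baskets hang by their bars on hooks at the start, any basket on any hook, x as the stand's; each is the same turned half round. Take it from above by the outer faces of the two uprights beside the black hand grip (30 mm across, closing along y; grip centre 46.5 mm above this point, 11 mm deep in x).
- slot_blue (a point): Middle of the floor of the blue compartment (blue floor pad and labels), 16 mm above the bench; moves with the drawer. Axes as the drawer's: x to its back, y across. Inside 64 (x) x 76 (y) mm; partitions 4 mm thick, 22 mm high; 32 mm in front of this point (-x) stands the drawer front, 14 mm thick, its top 132 mm above the bench. A basket stands with its y along the compartment's y.
- slot_yellow (a point): Middle of the floor of the yellow compartment (yellow floor pad and labels), 80 mm from the next one in y: otherwise like the blue one.
- slot_green (a point): Middle of the floor of the green compartment (green floor pad and labels), 80 mm from the next one in y: otherwise like the blue one.
- drawer (a joint): How far the drawer is out, m: 0 = shut, 0.15 = fully out (towards the robot, along its -x); stays where it is left, about 2 N of friction. It runs under the beech tray (board 290 mm wide, 210 mm deep, underside 136 mm and top 148 mm above the bench, rim 10 mm more). At 0.10 and more the compartments are clear of the board. A basket standing in a compartment passes under the board.
- handle (a point): Middle of the drawer's horizontal steel bar handle, moves with the drawer: bar 10 mm thick, 120 mm long along y, 112 mm above the bench, 45 mm in front of the drawer's front face (two stand-offs 52 mm either side of the middle). Axes as the drawer's: -x is the way the drawer opens.
- cryobox_a: Bystander, to be left alone: orange cryovial box 78 x 78 x 52 mm, on the beech tray. Origin at the centre of its underside.
- petri_dish: Bystander, to be left alone: covered glass petri dish, 94 mm across, 17 mm high, on the beech tray. Origin at the centre of its underside.
- cryobox_b: Bystander, to be left alone: orange cryovial box 78 x 78 x 52 mm, on the bench at the left. Origin at the centre of its underside.
- specimen_jar: Bystander, to be left alone: white specimen jar 60 mm across, 75 mm high, on the bench at the left. Origin at the centre of its underside.
- tip_box: Bystander, to be left alone: purple pipette tip box 87 x 122 x 64 mm, on the bench behind. Origin at the centre of its underside.
- tube_rack: Bystander, to be left alone: chrome tube rack with capped tubes, 75 x 200 x 101 mm, on the bench behind the drip stand. Origin at the centre of its underside.
Mind the look-alikes: they are no part of the job. What is shaped like the part that bears basket_yellow_mid but red is not meant.

How it is judged:
On the way, in this order (a step that is already met when the one before it is completed fails the run):
1. the drawer is pulled well out (10 cm or more) (value of joint drawer above 0.1 m), for 0.2 s.
2. a hook's sprung keeper is pressed well open (0.45 rad or more) (value of joint any of keeper1, keeper2, keeper3 above 0.45 rad), for 0.02 s.
3. every basket stands upright on the floor of the compartment of its own colour (x of basket_blue_mid in the frame of slot_blue between -0.016 and 0.016 m and y of basket_blue_mid in the frame of slot_blue between -0.016 and 0.016 m and z of basket_blue_mid in the frame of slot_blue below 0.064 m and angle between each of basket_blue_mid, basket_yellow_mid, basket_green_mid's own z axis and vertical below 0.12 rad and x of basket_yellow_mid in the frame of slot_yellow between -0.016 and 0.016 m and y of basket_yellow_mid in the frame of slot_yellow between -0.016 and 0.016 m and z of basket_yellow_mid in the frame of slot_yellow below 0.064 m and x of basket_green_mid in the frame of slot_green between -0.016 and 0.016 m and y of basket_green_mid in the frame of slot_green between -0.016 and 0.016 m and z of basket_green_mid in the frame of slot_green below 0.064 m), for 0.2 s.
At the end, for the whole second after the job is handed in: Every basket present stands in the drawer compartment of its own colour (its middle within 16 mm of the compartment's middle each way), upright within 0.12 rad, on the floor (its middle less than 64 mm above the floor) and at rest, and the drawer is shut to within 8 mm (all of step 3 and value of joint drawer between -0.008 and 0.008 m and linear speed of each of basket_blue, basket_yellow, basket_green below 0.03 m/s); the robot touches nothing.
It fails at once if a bystander (cryovial box, petri dish, tip box, tube rack or specimen jar) is moved more than 3 cm (distance of any of cryobox_a, cryobox_b, petri_dish, tip_box, tube_rack, specimen_jar from where it was at the start of the episode above 0.03 m).
Of basket_blue, basket_yellow, basket_green only 2 to 3 are there at a start; the rules pass over those that are not, and their reading is None.
At some moment in a run one of basket_blue, basket_yellow, basket_green may be knocked a few centimetres aside while the robot is not near it.
Once in a run the grip may slacken for a moment while it holds something.
It also fails if it takes over 210 s, if anything falls off the work surface, if the arm or the gripper's body presses on something with over 40 N, if the wrist force passes 120 N, or if a joint passes its speed limit or range.

ROBOT

A 6-joint arm with a two-finger parallel gripper is mounted at the origin on the work surface. World frame = base frame: x ahead of the robot, y to its left, z up, the work surface at z = 0. Lengths are in m, angles in rad, forces in N, time in s.
With the tool pointing down it reaches from about 0.425 to 0.95 m from the base axis. Payload 14.7 kg.
Tool frame: the origin (TCP) lies between the finger pads; the fingertips stand 25 mm ahead of it and the grasp point (between the pads) lies 6 mm ahead of it (robot.tip_extent is the distance from the TCP to the fingertips, in m); z points along the fingers, x is the direction in which the jaws open and shut, and the axes are right-handed (so a half turn about z gives the same grasp; the last joint's range is limited). The gripper opens to 85 mm and grips with 20 to 120 N. Pads are 22 mm wide; open, the fingers measure 114 mm over their backs; the gripper's body (76 mm by 85 mm) begins 54 mm behind the grasp point. The pads swing forward as they close: fully open they stand 13 mm farther back than shut.
Start: joints at [-1.235, 0.48, 1.596, -0, 1.065, -0.047], TCP at [0.243, -0.603, 0.256] pointing down, gripper open.
Joint ranges: [-2.75, 2.75], [-0.82, 2.05], [0.23, 2.67], [-1.56, 4.7], [0.09, 2.69], [-2.92, 2.92]. Speed limits (rad/s): [1.89, 1.89, 2.39, 3.01, 3.01, 3.01].

INTERFACE

Orientations are given as a unit quaternion [w, x, y, z].
In Python, from station import robot, optics gives the robot as it stands. The module is installed in compiled form; this text tells all that it offers.
- The arm moves only by the tool step_arm, never from a script. Its argument "deltas" is a list of rows, each a list of 2 entries, a list of its own where there are three numbers: the shift along the tool's x, y, z in units of 0.5 m (1.0 is 0.5 m), then the turn about the tool's z in units of pi/4 rad (1.0 is pi/4 rad). A call has 1 to 12 rows; each row shifts and turns the commanded pose from where the row before left it, along the tool's axes as they then stand; what a row does not reach is not made up. A row lasts 1/8 s, in which the tool goes at most 62.5 mm and 10.7 degrees, less where a joint would pass 70% of its speed; a pose out of reach is approached as far as the arm can. A call with a number of a shift or a turn outside -1 to 1 is refused whole. A call with a gripper value outside its range is refused whole. "fingers" is the opening, from 0 (shut) to 1 (fully open), set as the call begins (left out, the last holds). The fingers move at their own pace and stop on an object; the grip force is fixed at half the most. Time passes only in rows, so rows that do not move let the fingers close. It gives the time, the measured TCP pose, the force and the opening at its end, in the units of the state.
- robot.get_state(): the state, without advancing time (a new reading comes with each control period).
- optics.get_image(name): name is "scene" or "top"; returns a dict with "frame" (420x560x3 uint8, red, green, blue), "mtx" (3x3 intrinsics, pixels), "dist_coeffs" ([k1, k2, p1, p2, k3] as OpenCV has them; the pictures are not rectified), "rvec" (rotation vector, rad) and "tvec" (3), from world to camera coordinates, as OpenCV has them. Camera axes: x right, y down, z forward; pixel columns grow to the right and rows downward; lengths in m; the calibration is good to about 2 mm. A picture is of the moment at which its call begins. There is no depth.
- robot.close_job(): hands the job in, once; it reports no verdict.
The state is a dict: "time": time; "qpos": joint angles; "qvel": joint speeds; "tau": joint torques, N m; "eef_pos": TCP position; "eef_rot": TCP orientation; "force": force on the tool from outside, world axes, zero at the start; "torque": the same for the moment, N m; "width": finger opening in m.
Only numpy, scipy, OpenCV 4.12 (cv2) and the standard library are available. Lean on these libraries where they do the work, as an engineer would, in place of code of your own. Each camera call takes 0.05 s, during which the arm holds its last target.

## Working session

There is one attempt and no reset: what is moved stays moved. The work goes in short steps, Python scripts to look and compute and a tool call to move; the robot and the scene stay as the last step left them, time stands still between calls to the robot, and variables do not carry over. Pictures are saved under pics/ and viewed, and the job is handed in when it is done.

Besides the shell and the picture viewer there is one more tool, called as a command line: name --argument value ..., lists and objects as JSON in quotes. step_arm: Moves the arm, as the interface text tells. Its arguments: {"type":"object","properties":{"deltas":{"type":"array","items":{"type":"array"}},"fingers":{"type":"number"}},"required":["deltas"]}

```bash
mkdir -p pics; cat > h.py <<'E'
import numpy as np, cv2
from station import robot, optics
def snap(name,tag):
    d=optics.get_image(name); cv2.imwrite(f'pics/{tag}.png',d['frame'][:,:,::-1]); np.savez(f'pics/{tag}.npz',**d); return d
def proj(d,P):
    return cv2.projectPoints(np.array(P,float).reshape(-1,3),d['rvec'],d['tvec'],d['mtx'],d['dist_coeffs'])[0].reshape(-1,2)
def ray(d,uv):
    n=cv2.undistortPoints(np.array(uv,float).reshape(-1,1,2),d['mtx'],d['dist_coeffs']).reshape(-1,2)
    R=cv2.Rodrigues(d['rvec'])[0]; c=-R.T@np.array(d['tvec']).ravel()
    v=np.c_[n,np.ones(len(n))]@R; return c,v
def onz(d,uv,z):
    c,v=ray(d,uv); return c+v*((z-c[2])/v[:,2])[:,None]
def load(tag): return dict(np.load(f'pics/{tag}.npz'))
def tri(d1,u1,d2,u2):
    c1,v1=ray(d1,u1);c2,v2=ray(d2,u2);v1=v1[0];v2=v2[0]
    s=np.linalg.lstsq(np.c_[v1,-v2],c2-c1,rcond=None)[0]
    a=c1+s[0]*v1;b=c2+s[1]*v2;return (a+b)/2,np.linalg.norm(a-b)
E
python3 - <<'E'
from h import *
for n in('scene','top'):
    d=snap(n,n+'0'); R=cv2.Rodrigues(d['rvec'])[0]; print(n,-R.T@d['tvec'].ravel(),R[2])
print(robot.get_state())
E
```

```text
scene [ 1.27213459 -0.15216106  1.12606709] [-0.55763031  0.11451086 -0.82215309]
top [ 0.47782748 -0.02136698  1.65000646] [ 0.07963642  0.0095217  -0.9967785 ]
{'time': 0.1, 'qpos': array([-1.23459658e+00,  4.80779651e-01,  1.59679722e+00,  1.70590154e-06,
        1.06509199e+00, -4.65623299e-02]), 'qvel': array([-5.21510173e-04, -3.03079280e-03, -6.34518035e-04,  6.58343299e-04,
        4.90599138e-05, -4.49448444e-05]), 'tau': array([ 1.79783725e-03, -9.52254009e+01, -4.31040466e+01, -8.45987847e-05,
        5.23634342e-03, -6.15885668e-06]), 'eef_pos': array([ 0.24269758, -0.60263259,  0.2557348 ]), 'eef_rot': array([-3.22203070e-04,  8.28698658e-01, -5.59694778e-01, -4.30981087e-04]), 'force': array([-0.58002106,  0.16422573, -0.41779753]), 'torque': array([-0.03654107, -0.00480004,  0.01533184]), 'width': 0.0856001736621834}
```

View pics/scene0.png

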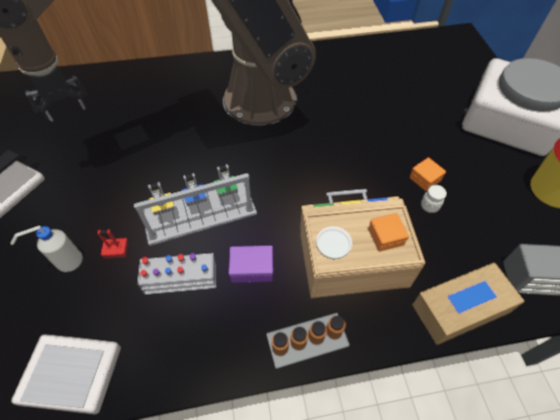

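View pics/top0.png

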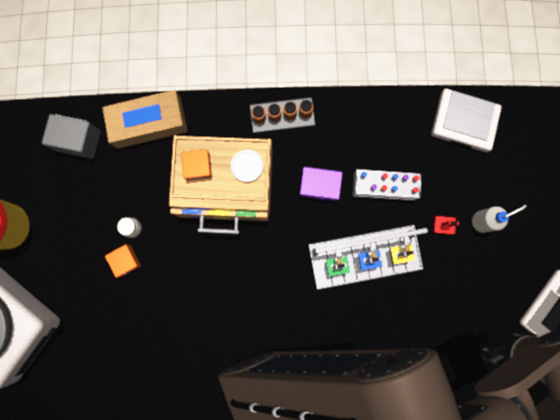

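The top view shows the drawer handle at (219,225). Green, blue and yellow baskets hang at (337,265), (370,260) and (403,253). The red look-alike is at (445,225) and isn't part of the job. I'll check these with close crops.

```bash
python3 - <<'E'
from h import *
d=load('top0');s=load('scene0')
a=cv2.resize(d['frame'][215:300,300:460,::-1],None,fx=5,fy=5,interpolation=cv2.INTER_CUBIC);cv2.imwrite('pics/c1.png',a)
a=cv2.resize(d['frame'][125:245,160:285,::-1],None,fx=5,fy=5,interpolation=cv2.INTER_CUBIC);cv2.imwrite('pics/c2.png',a)
a=cv2.resize(s['frame'][160:245,130:265,::-1],None,fx=6,fy=6,interpolation=cv2.INTER_CUBIC);cv2.imwrite('pics/c3.png',a[:600,:800])
a=cv2.resize(s['frame'][180:300,290:430,::-1],None,fx=5,fy=5,interpolation=cv2.INTER_CUBIC);cv2.imwrite('pics/c4.png',a)
E
```

```text
(no output)
```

View pics/c1.png

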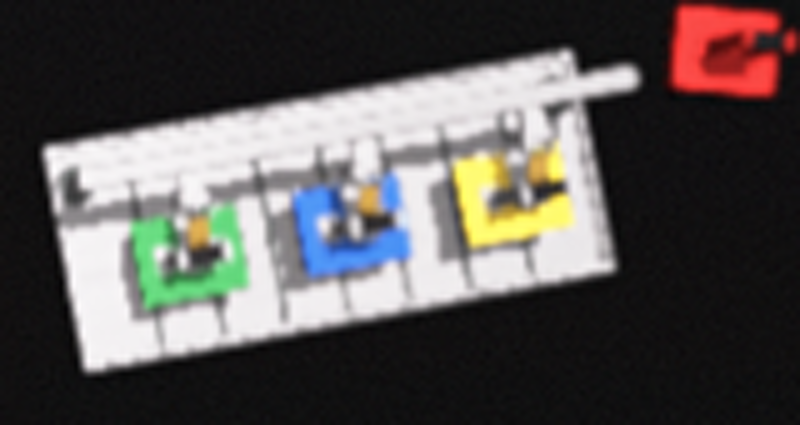

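View pics/c2.png

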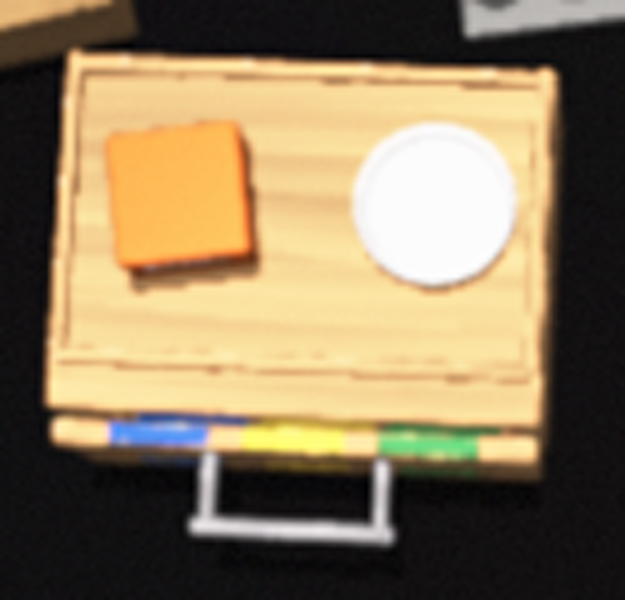

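View pics/c3.png

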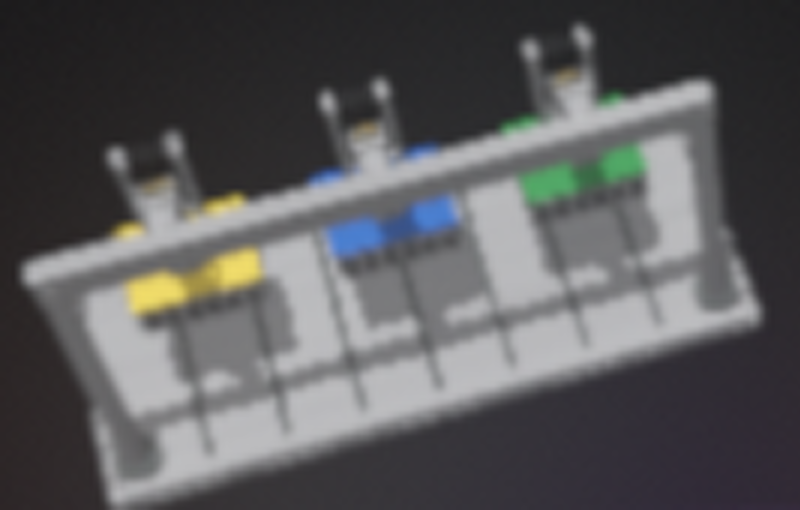

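View pics/c4.png

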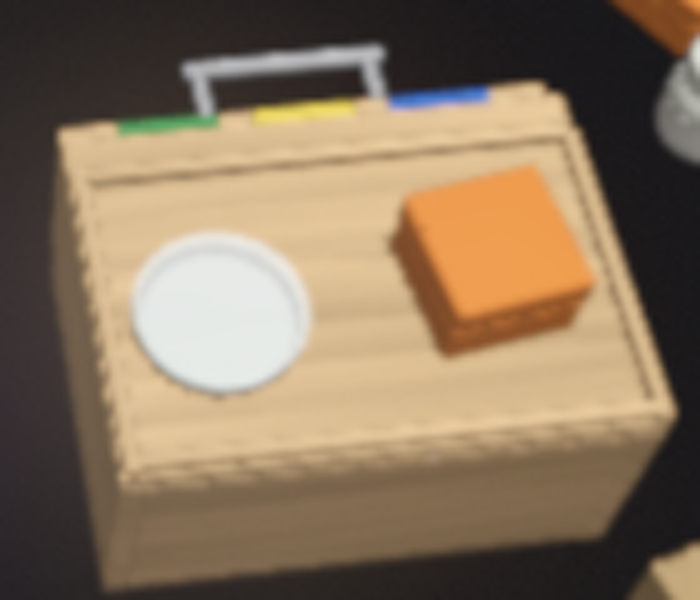

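```bash
python3 - <<'E'
from h import *
d=load('top0');s=load('scene0')
f=lambda fr,y0,y1,x0,x1,k:cv2.resize(fr[y0:y1,x0:x1,::-1],None,fx=k,fy=k,interpolation=cv2.INTER_CUBIC)
a=f(d['frame'],240,280,322,422,8);b=f(s['frame'],160,215,140,240,8)[:, :]
cv2.imwrite('pics/c5.png',a);cv2.imwrite('pics/c6.png',b)
p=lambda z,*uv:print(z,onz(d,uv,z).round(4).tolist())
o=lambda x,y:(160+x/5,125+y/5)
p(.112,o(192,526),o(391,537))
p(.158,o(70,55),o(555,72),o(545,420),o(48,402))
p(.132,o(52,440),o(540,460))
q=lambda x,y:(290+x/5,180+y/5)
print(onz(s,[q(185,68),q(384,52)],.112)); print(onz(s,[q(60,130),q(545,85),q(675,410),q(125,480)],.158))
o=lambda x,y:(300+x/5,215+y/5)
for z in (.0,.02):p(z,o(45,148),o(572,50),o(616,268),o(87,372))
E
```

```text
0.112 [[0.5852, 0.2359, 0.112], [0.576, 0.117, 0.112]]
0.158 [[0.8625, 0.2993, 0.158], [0.8437, 0.0128, 0.158], [0.6388, 0.0227, 0.158], [0.6563, 0.3123, 0.158]]
0.132 [[0.6367, 0.3158, 0.132], [0.6181, 0.0269, 0.132]]
[[0.5746569  0.12059203 0.112     ]
 [0.58458153 0.2421265  0.112     ]]
[[0.63560275 0.02846493 0.158     ]
 [0.65477484 0.30780973 0.158     ]
 [0.86280416 0.30348552 0.158     ]
 [0.85019121 0.01599107 0.158     ]]
0.0 [[0.5393, -0.0973, 0.0], [0.5939, -0.4373, 0.0], [0.4539, -0.4603, 0.0], [0.3971, -0.1203, 0.0]]
0.02 [[0.5386, -0.0964, 0.02], [0.5925, -0.4322, 0.02], [0.4542, -0.455, 0.02], [0.3981, -0.1191, 0.02]]
```

View pics/c5.png

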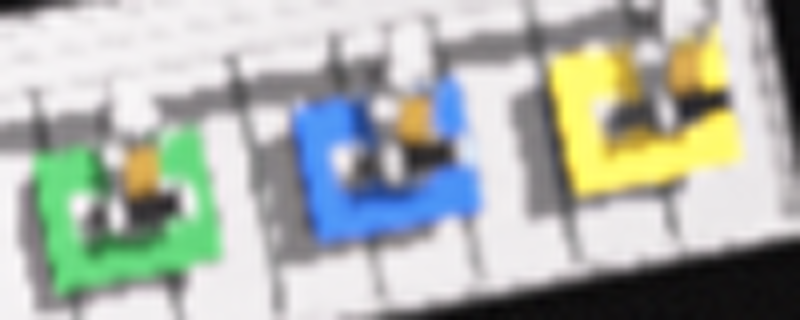

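View pics/c6.png

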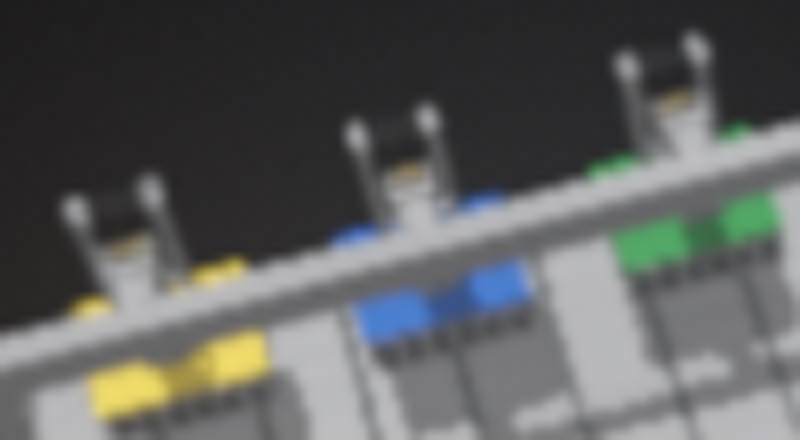

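```bash
python3 - <<'E'
from h import *
d=load('top0');s=load('scene0')
for n,a,b in(('g',(148,205),(661,57)),('b',(428,155),(393,127)),('y',(690,107),(112,197))):
    u=[(322+a[0]/8,240+a[1]/8)];v=[(140+b[0]/8,160+b[1]/8)]
    P,e=tri(d,u,s,v);print(n,P.round(4),round(e,4),onz(d,u,.1765).round(4),onz(s,v,.1765).round(4))
# scene lids mask / top lids
for nm,dd in(('top',d),('scene',s)):
    h=cv2.cvtColor(dd['frame'],cv2.COLOR_RGB2HSV)
    for c,lo,hi in(('g',(50,100,80),(80,255,255)),('b',(105,120,80),(120,255,255)),('y',(22,130,100),(32,255,255))):
        m=cv2.inRange(h,lo,hi); y0,y1,x0,x1=(215,300,300,460) if nm=='top' else (160,245,130,265)
        k=np.zeros_like(m);k[y0:y1,x0:x1]=m[y0:y1,x0:x1];q=cv2.findNonZero(k)
        r=cv2.minAreaRect(q);print(nm,c,len(q),r,onz(dd,[r[0]],.065+.026).round(4) )
# rail ends in scene
o=lambda x,y:(130+x/6,160+y/6)
print(onz(s,[o(25,270),o(710,88),o(98,440+60),o(755,318)],.18)[:2]);print(onz(s,[o(113,505),o(760,320)],.0));
E
```

```text
g [ 0.4712 -0.1763  0.1771] 0.001 [[ 0.4711 -0.1768  0.1765]] [[ 0.4708 -0.1758  0.1765]]
b [ 0.4864 -0.2755  0.1769] 0.0029 [[ 0.4863 -0.277   0.1765]] [[ 0.4864 -0.2741  0.1765]]
y [ 0.5009 -0.3725  0.1766] 0.0016 [[ 0.5009 -0.3717  0.1765]] [[ 0.5007 -0.3733  0.1765]]
top g 189 ((337.33782958984375, 266.02703857421875), (17.261892318725586, 20.714271545410156), 80.53767395019531) [[ 0.4698 -0.1763  0.091 ]]
top b 202 ((369.6538391113281, 259.7692565917969), (17.454336166381836, 20.984426498413086), 78.69007110595703) [[ 0.4861 -0.2741  0.091 ]]
top y 200 ((401.7692565917969, 254.1538543701172), (16.37258529663086, 21.333972930908203), 82.87498474121094) [[ 0.5004 -0.3722  0.091 ]]
scene g 77 ((225.24899291992188, 183.93362426757812), (13.784950256347656, 19.711191177368164), 75.0685806274414) [[ 0.4675 -0.1769  0.091 ]]
scene b 97 ((193.5576934814453, 192.71153259277344), (14.120634078979492, 20.347742080688477), 74.74488067626953) [[ 0.4839 -0.2756  0.091 ]]
scene y 92 ((160.81536865234375, 201.6825714111328), (14.622354507446289, 20.806259155273438), 75.0685806274414) [[ 0.5    -0.3741  0.091 ]]
[[ 0.56472277 -0.4260346   0.18      ]
 [ 0.51493824 -0.10560033  0.18      ]]
[[ 0.58577625 -0.43235499  0.        ]
 [ 0.53351009 -0.09217341  0.        ]]
```

All three baskets are present and hanging straight. Hook 3 has green at (0.471,-0.176), hook 2 blue at (0.486,-0.275) and hook 1 yellow at (0.501,-0.372). Stand yaw is about 0.15 and drawer yaw about -0.066. The handle is at (0.580,0.179). I'll start with the drawer and turn the tool first.

step_arm --deltas '[[[0,0,0],-0.2],[[0,0,0],-0.2],[[0,0,0],-0.2],[[0,0,0],-0.2],[[0,0,0],-0.2],[[0,0,0],-0.2],[[0,0,0],-0.2],[[0,0,0],-0.03],[[0,0,0],0]]' --fingers 0.45

```text
time: 1.23
eef_pos: [0.2428, -0.6028, 0.2561]
eef_rot: [-0.0, 0.999, -0.034, -0.0]
force: [0.8, 0.1, -0.3]
width: 0.0388
```

```bash
cat >> h.py <<'E'
from scipy.spatial.transform import Rotation as Ro
def st():
    s=robot.get_state(); q=s['eef_rot']; R=Ro.from_quat([q[1],q[2],q[3],q[0]]).as_matrix()
    print('t',s['time'],'pos',s['eef_pos'].round(4),'yaw',round(np.arctan2(R[1,0],R[0,0]),4),'tilt',round(float(np.hypot(*R[:2,2])),4),'F',s['force'].round(2),'w',round(s['width'],4),'q6',round(s['qpos'][5],2)); return s,R
def go(x,y,z,yaw=None):
    s,R=st(); d=R.T@(np.array([x,y,z])-s['eef_pos'])/.5
    print('shift units',d.round(4),'norm',round(np.linalg.norm(d),4),'rows',np.linalg.norm(d)/.12)
    if yaw is not None:
        a=-(yaw-np.arctan2(R[1,0],R[0,0])); a=(a+np.pi)%(2*np.pi)-np.pi; print('turn units',round(a/(np.pi/4),4))
E
python3 -c "
from h import *
go(.58,.179,.22,-.066)"
```

```text
t 1.225 pos [ 0.2428 -0.6028  0.2561] yaw -0.0678 tilt 0.0004 F [ 0.78  0.13 -0.31] w 0.0388 q6 -1.17
shift units [ 0.567  -1.6058  0.0727] norm 1.7045 rows 14.203883550519667
turn units -0.0023
```

step_arm --deltas '[[[0.036,-0.1,0],0],[[0.036,-0.1,0],0],[[0.036,-0.1,0],0],[[0.036,-0.1,0],0],[[0.036,-0.1,0],0],[[0.036,-0.1,0],0],[[0.036,-0.1,0],0],[[0.036,-0.1,0],0],[[0.036,-0.1,0],0],[[0.036,-0.1,0],0],[[0.036,-0.1,0],0],[[0.036,-0.1,0],0]]'

```text
time: 2.72
eef_pos: [0.4978, -0.0165, 0.2565]
eef_rot: [0.0, 0.999, -0.034, 0.0]
force: [0.8, -0.8, 0.3]
width: 0.0386
```

step_arm --deltas '[[[0.036,-0.1,0],0],[[0.036,-0.1,0],0],[[0.036,-0.1,0],0],[[0.03,-0.1,0],0],[[0,0,0],0],[[0,0,0],0]]'

```text
time: 3.48
eef_pos: [0.5787, 0.1768, 0.256]
eef_rot: [0.0, 0.999, -0.033, -0.0]
force: [-0.3, -0.2, 0.1]
width: 0.0383
```

```bash
python3 -c "
from h import *
go(.58,.179,.118,-.066)"
```

```text
t 3.475 pos [0.5787 0.1768 0.256 ] yaw -0.0659 tilt 0.0008 F [-0.3  -0.18  0.05] w 0.0383 q6 0.31
shift units [ 0.0026 -0.0047  0.2761] norm 0.2761 rows 2.300903020017668
turn units 0.0002
```

step_arm --deltas '[[[0.003,-0.005,0.05],0],[[0,0,0.05],0],[[0,0,0.05],0],[[0,0,0.05],0],[[0,0,0.04],0],[[0,0,0.036],0],[[0,0,0],0]]'

```text
time: 4.35
eef_pos: [0.58, 0.1784, 0.1173]
eef_rot: [0.0, 0.999, -0.033, -0.001]
force: [0.6, 0.1, 0.1]
width: 0.0385
```

step_arm --deltas '[[[0,0,0],0],[[0,0,0],0],[[0,0,0],0],[[0,0,0],0],[[0,0,0],0],[[0,0,0],0]]' --fingers 0

```text
time: 5.1
eef_pos: [0.5813, 0.1793, 0.1193]
eef_rot: [-0.0, 0.999, -0.032, 0.001]
force: [0.1, -2.6, 7.2]
width: 0.0074
```

step_arm --deltas '[[[-0.01,0,0],0],[[-0.025,0,0],0],[[-0.025,0,0],0],[[-0.025,0,0],0],[[-0.025,0,0],0],[[-0.025,0,0],0],[[-0.025,0,0],0],[[-0.025,0,0],0],[[-0.025,0,0],0],[[-0.025,0,0],0],[[-0.025,0,0],0],[[-0.02,0,0],0]]'

```text
time: 6.6
eef_pos: [0.4415, 0.1887, 0.1192]
eef_rot: [-0.0, 0.999, -0.032, 0.001]
force: [2.3, -3.9, 9.0]
width: 0.0078
```

step_arm --deltas '[[[-0.008,0,0],0],[[0,0,0],0],[[0,0,0],0],[[0,0,0],0]]'

```text
time: 7.1
eef_pos: [0.4376, 0.1889, 0.1192]
eef_rot: [-0.0, 0.999, -0.032, 0.001]
force: [-0.7, -1.3, 12.1]
width: 0.0079
```

step_arm --deltas '[[[0,0,0],0],[[0,0,0],0],[[0,0,0],0],[[0,0,0],0]]' --fingers 0.45

```text
time: 7.6
eef_pos: [0.437, 0.1886, 0.1183]
eef_rot: [0.0, 0.999, -0.032, -0.0]
force: [-0.0, 0.2, -0.6]
width: 0.0384
```

step_arm --deltas '[[[0,0,-0.05],0],[[0,0,-0.1],0],[[0,0,-0.1],0],[[0,0,-0.1],0],[[0,0,0],0]]'

```text
time: 8.22
eef_pos: [0.4387, 0.1893, 0.2968]
eef_rot: [-0.001, 0.999, -0.032, 0.003]
force: [0.2, -0.5, -0.8]
width: 0.0385
```

```bash
python3 - <<'E'
from h import *
st()
for n in('scene','top'): snap(n,n+'1')
E
```

```text
t 8.225 pos [0.4387 0.1893 0.2968] yaw -0.0649 tilt 0.0065 F [ 0.21 -0.52 -0.79] w 0.0385 q6 0.41
```

View pics/top1.png

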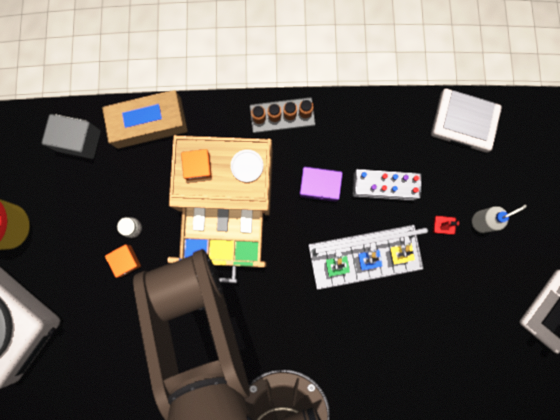

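View pics/scene1.png

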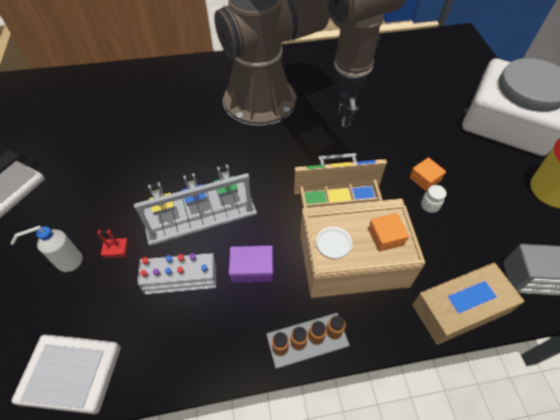

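The drawer is well out. In the top view the pads sit at (196,250) blue, (221,252) yellow and (247,253) green, and all three baskets still hang on the hooks. I'll measure the pads now.

```bash
python3 - <<'E'
from h import *
for nm,(y0,y1,x0,x1) in(('top1',(238,266,180,268)),('scene1',(180,206,295,385))):
    d=load(nm);h=cv2.cvtColor(d['frame'],cv2.COLOR_RGB2HSV)
    a=cv2.resize(d['frame'][y0-10:y1+10,x0-10:x1+10,::-1],None,fx=7,fy=7,interpolation=cv2.INTER_CUBIC);cv2.imwrite(f'pics/p_{nm}.png',a)
    for c,lo,hi in(('g',(50,100,60),(80,255,255)),('b',(105,120,60),(120,255,255)),('y',(22,150,80),(32,255,255))):
        m=cv2.inRange(h,lo,hi); k=np.zeros_like(m);k[y0:y1,x0:x1]=m[y0:y1,x0:x1];q=cv2.findNonZero(k)
        r=cv2.boundingRect(q);b=cv2.minAreaRect(q);print(nm,c,len(q),r,b,onz(d,[b[0]],.016).round(4),onz(d,cv2.boxPoints(b),.016)[:,:2].round(3).tolist())
# prediction from handle (0.437..) 
psi=-.066;X=np.array([np.cos(psi),np.sin(psi)]);Y=np.array([-X[1],X[0]])
H=np.array([.4372,.1888]);S=H+.091*X;print(S+.08*Y,S,S-.08*Y)
E
```

```text
top1 g 427 (234, 242, 24, 24) ((245.5, 253.5), (23.0, 23.0), 90.0) [[0.5152 0.1037 0.016 ]] [[0.552, 0.139], [0.551, 0.067], [0.478, 0.068], [0.48, 0.141]]
top1 b 278 (185, 239, 22, 19) ((195.47068786621094, 248.49826049804688), (20.72887420654297, 18.203826904296875), 3.3664605617523193) [[0.5342 0.2619 0.016 ]] [[0.508, 0.297], [0.566, 0.293], [0.56, 0.227], [0.503, 0.231]]
top1 y 37 (209, 240, 22, 26) ((219.22567749023438, 252.6150665283203), (19.955699920654297, 24.612030029296875), 3.814074993133545) [[0.5197 0.1866 0.016 ]] [[0.484, 0.221], [0.561, 0.215], [0.556, 0.152], [0.478, 0.158]]
scene1 g 177 (306, 192, 19, 11) ((314.8893737792969, 196.7827911376953), (9.687323570251465, 18.107147216796875), 84.80557250976562) [[0.5141 0.1042 0.016 ]] [[0.493, 0.077], [0.497, 0.137], [0.535, 0.131], [0.531, 0.072]]
scene1 b 179 (353, 187, 20, 12) ((362.6881408691406, 192.38119506835938), (10.049875259399414, 18.607194900512695), 84.2894058227539) [[0.5249 0.2637 0.016 ]] [[0.503, 0.237], [0.507, 0.3], [0.547, 0.29], [0.543, 0.229]]Traceback (most recent call last):
  File "<stdin>", line 7, in <module>
cv2.error: OpenCV(4.12.0) /io/opencv/modules/imgproc/src/convhull.cpp:143: error: (-215:Assertion failed) total >= 0 && (depth == CV_32F || depth == CV_32S) in function 'convexHull'
```

View pics/p_top1.png

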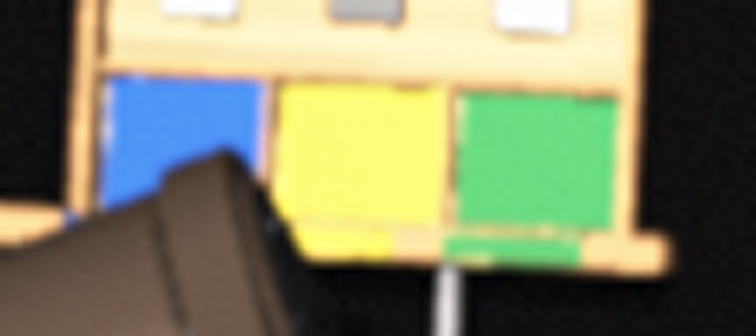

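View pics/p_scene1.png

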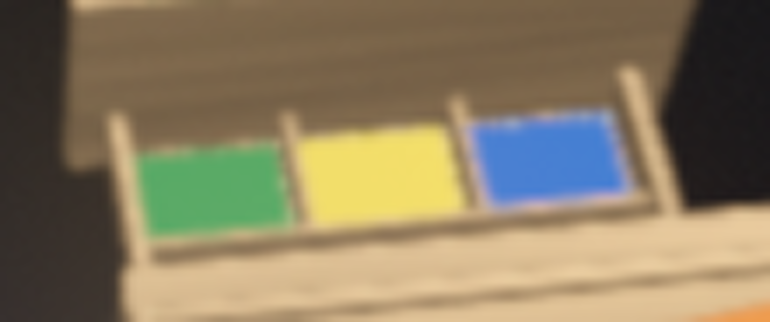

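```bash
python3 - <<'E'
from h import *
d=load('top1')
o=lambda x,y:(170+x/7,228+y/7)
print(onz(d,[o(460,92),o(618,98),o(612,230),o(458,222)],.016).round(4)) 
print(onz(d,[o(275,83),o(448,90),o(445,225),o(280,215)],.016).round(4)) 
print(onz(d,[o(440,262),o(585,268)],.132).round(4)) 
E
```

```text
[[0.5547 0.1339 0.016 ]
 [0.5505 0.0627 0.016 ]
 [0.4913 0.0666 0.016 ]
 [0.4963 0.1358 0.016 ]]
[[0.5606 0.2176 0.016 ]
 [0.5558 0.1393 0.016 ]
 [0.4951 0.1416 0.016 ]
 [0.5011 0.2161 0.016 ]]
[[0.4785 0.1324 0.132 ]
 [0.4748 0.0719 0.132 ]]
```

step_arm --deltas '[[[0,0,0],0.216],[[0,0,0],0.216],[[0,0,0],0.216],[[0,0,0],0.216],[[0,0,0],0.216],[[0,0,0],0.216],[[0,0,0],0.216],[[0,0,0],0.216],[[0,0,0],0],[[0,0,0],0]]' --fingers 0.62

```text
time: 9.57
eef_pos: [0.4367, 0.1885, 0.2925]
eef_rot: [0.001, 0.759, -0.651, -0.0]
force: [0.3, -0.7, -0.5]
width: 0.0529
```

```bash
python3 -c "
from h import *
go(.468,-.1765,.25,-1.42)"
```

```text
t 9.575 pos [0.4367 0.1885 0.2925] yaw -1.418 tilt 0.0015 F [ 0.34 -0.68 -0.52] w 0.0529 q6 1.76
shift units [0.731  0.049  0.0853] norm 0.7376 rows 6.147004490608428
turn units 0.0026
```

step_arm --deltas '[[[0.105,0.007,0],0],[[0.105,0.007,0],0],[[0.105,0.007,0],0],[[0.105,0.007,0],0],[[0.105,0.007,0],0],[[0.105,0.007,0],0],[[0.1,0.007,0.03],0],[[0,0,0.05],0],[[0,0,0],0],[[0,0,0],0],[[0,0,0],0]]'

```text
time: 10.95
eef_pos: [0.4674, -0.1756, 0.2542]
eef_rot: [-0.0, 0.758, -0.652, 0.001]
force: [-0.2, 0.9, -0.0]
width: 0.053
```

```bash
python3 - <<'E'
from h import *
go(.468,-.1765,.1745,-1.42)
s=snap('scene','scene2');d=snap('top','top2')
f=lambda fr,y0,y1,x0,x1,k:cv2.resize(fr[y0:y1,x0:x1,::-1],None,fx=k,fy=k,interpolation=cv2.INTER_CUBIC)
cv2.imwrite('pics/s2.png',f(s['frame'],130,225,135,260,6))
E
```

```text
t 10.95 pos [ 0.4674 -0.1756  0.2542] yaw -1.4204 tilt 0.0014 F [-0.19  0.9  -0.02] w 0.053 q6 1.0
shift units [ 0.0019 -0.0007  0.1594] norm 0.1594 rows 1.3287142674524501
turn units -0.0005
```

View pics/s2.png

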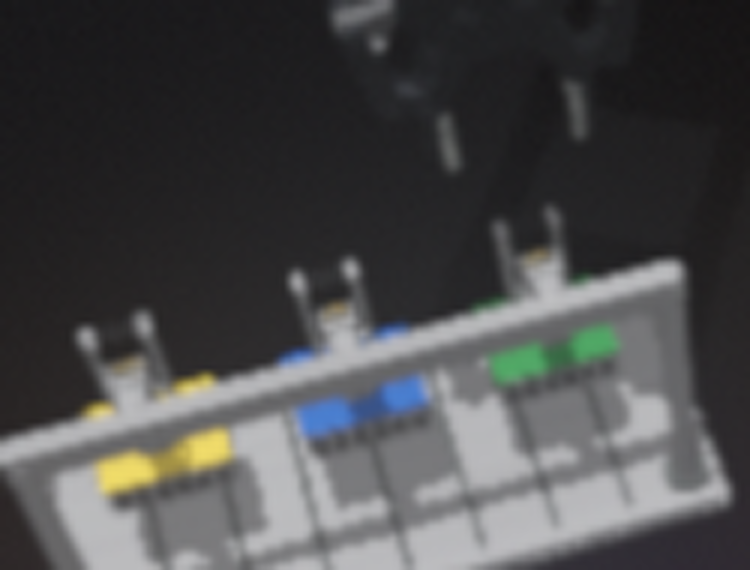

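The fingers straddle the green uprights at crop (525,215). I'll go down and grip.

step_arm --deltas '[[[0.002,-0.001,0.04],0],[[0,0,0.04],0],[[0,0,0.04],0],[[0,0,0.03],0],[[0,0,0.008],0],[[0,0,0],0],[[0,0,0],0]]'

```text
time: 11.92
eef_pos: [0.4679, -0.177, 0.1749]
eef_rot: [-0.0, 0.758, -0.653, 0.0]
force: [0.5, -0.0, 0.6]
width: 0.0529
```

step_arm --deltas '[[[0,0,0],0],[[0,0,0],0],[[0,0,0],0],[[0,0,0],0],[[0,0,0],0]]' --fingers 0

```text
time: 12.55
eef_pos: [0.4678, -0.1769, 0.1749]
eef_rot: [-0.0, 0.758, -0.653, 0.0]
force: [0.0, 2.0, 7.2]
width: 0.0289
```

```bash
python3 - <<'E'
from h import *
st()
s=snap('scene','scene3')
f=lambda fr,y0,y1,x0,x1,k:cv2.resize(fr[y0:y1,x0:x1,::-1],None,fx=k,fy=k,interpolation=cv2.INTER_CUBIC)
cv2.imwrite('pics/s3.png',f(s['frame'],130,225,135,260,6))
E
```

```text
t 12.55 pos [ 0.4678 -0.1769  0.1749] yaw -1.4221 tilt 0.0009 F [0.03 1.96 7.21] w 0.0289 q6 1.0
```

View pics/s3.png

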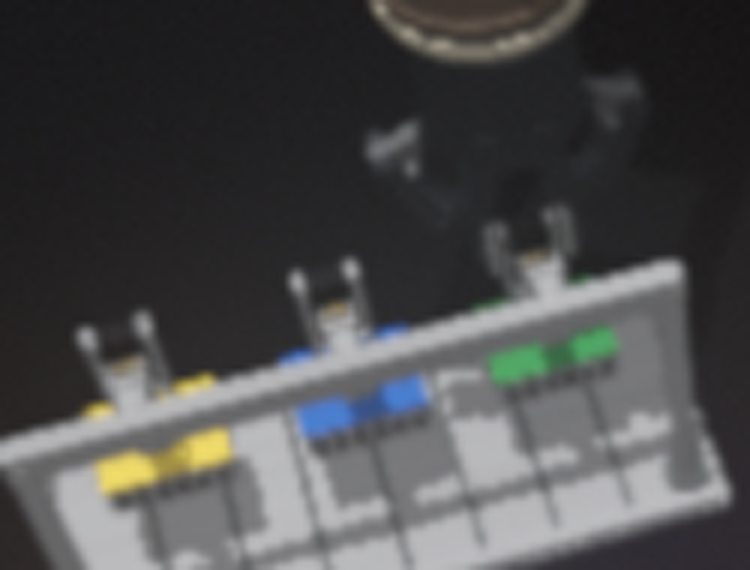

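step_arm --deltas '[[[0,0,-0.002],0],[[0,-0.005,0],0],[[0,-0.005,0],0],[[0,-0.005,0],0],[[0,-0.005,0],0],[[0,0,0],0]]'

```text
time: 13.35
eef_pos: [0.4776, -0.1753, 0.1752]
eef_rot: [-0.0, 0.758, -0.653, -0.0]
force: [-0.6, -0.0, 0.0]
width: 0.0288
```

step_arm --deltas '[[[0,-0.004,0],0],[[0,-0.004,0],0],[[0,0,0],0],[[0,0,0],0]]'

```text
time: 13.85
eef_pos: [0.4815, -0.1748, 0.1753]
eef_rot: [-0.0, 0.758, -0.653, 0.0]
force: [-1.3, -0.6, -2.0]
width: 0.0287
```

```bash
python3 - <<'E'
from h import *
st()
s=snap('scene','scene4')
f=lambda fr,y0,y1,x0,x1,k:cv2.resize(fr[y0:y1,x0:x1,::-1],None,fx=k,fy=k,interpolation=cv2.INTER_CUBIC)
cv2.imwrite('pics/s4.png',f(s['frame'],130,225,135,260,6))
E
```

```text
t 13.85 pos [ 0.4815 -0.1748  0.1753] yaw -1.422 tilt 0.0002 F [-1.3  -0.55 -1.98] w 0.0287 q6 1.01
```

View pics/s4.png

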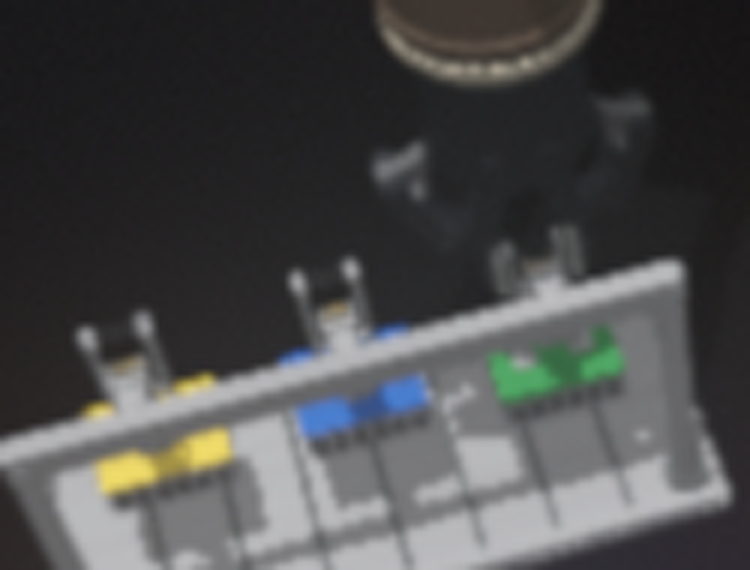

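step_arm --deltas '[[[0,-0.003,0],0],[[0,0,0],0],[[0,0,0],0]]'

```text
time: 14.28
eef_pos: [0.4827, -0.1746, 0.1753]
eef_rot: [0.0, 0.758, -0.653, -0.0]
force: [-3.8, -0.3, -1.6]
width: 0.0289
```

step_arm --deltas '[[[0,-0.002,0],0],[[0,0,0],0],[[0,0,0],0]]'

```text
time: 14.65
eef_pos: [0.4829, -0.1745, 0.1752]
eef_rot: [0.001, 0.758, -0.653, -0.001]
force: [-10.6, -3.3, 2.4]
width: 0.0288
```

step_arm --deltas '[[[0,0.001,0],0],[[0,0,-0.004],0],[[0,0,-0.004],0],[[0,0,-0.004],0],[[0,0,-0.004],0],[[0,0,-0.004],0],[[0,0,0],0]]'

```text
time: 15.52
eef_pos: [0.4824, -0.1743, 0.185]
eef_rot: [0.0, 0.758, -0.653, -0.001]
force: [-7.5, -0.8, -2.3]
width: 0.029
```

step_arm --deltas '[[[0,0,-0.004],0],[[0,0,-0.004],0],[[0,0,-0.004],0],[[0,0,-0.004],0],[[0,0,-0.004],0],[[0,0,-0.002],0],[[0,0,0],0],[[0,0,0],0]]'

```text
time: 16.52
eef_pos: [0.4834, -0.1745, 0.1963]
eef_rot: [-0.0, 0.758, -0.653, 0.0]
force: [-1.5, 0.3, -1.5]
width: 0.0288
```

step_arm --deltas '[[[0,0.008,0],0],[[0,0.008,0],0],[[0,0.01,0],0],[[0,0.01,0],0],[[0,0.01,0],0],[[0,0,0],0]]'

```text
time: 17.27
eef_pos: [0.4602, -0.178, 0.1963]
eef_rot: [0.0, 0.758, -0.653, -0.0]
force: [0.7, -0.9, -1.9]
width: 0.0287
```

```bash
python3 - <<'E'
from h import *
st()
s=snap('scene','scene5')
f=lambda fr,y0,y1,x0,x1,k:cv2.resize(fr[y0:y1,x0:x1,::-1],None,fx=k,fy=k,interpolation=cv2.INTER_CUBIC)
cv2.imwrite('pics/s5.png',f(s['frame'],130,225,135,260,6))
E
```

```text
t 17.275 pos [ 0.4602 -0.178   0.1963] yaw -1.4223 tilt 0.0001 F [ 0.66 -0.95 -1.93] w 0.0287 q6 0.99
```

View pics/s5.png

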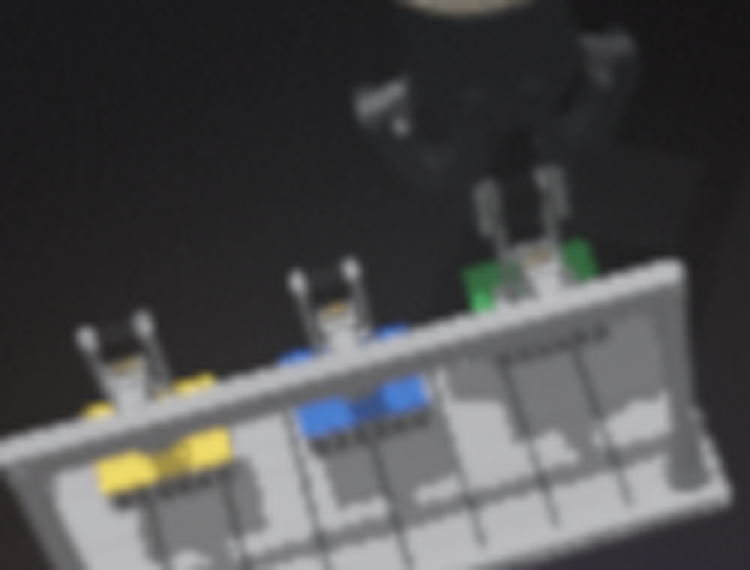

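step_arm --deltas '[[[0,0.02,0],0],[[0,0.025,0],0],[[0,0.025,0],0],[[0,0.02,0],0],[[0,0,-0.04],0],[[0,0,-0.05],0],[[0,0,-0.05],0],[[0,0,-0.04],0],[[0,0,0],0.14],[[0,0,0],0.136],[[0,0,0],0],[[0,0,0],0]]'

```text
time: 18.82
eef_pos: [0.4159, -0.1846, 0.2863]
eef_rot: [0.0, -0.684, 0.73, 0.0]
force: [0.3, 0.1, -2.2]
width: 0.0287
```

```bash
python3 - <<'E'
from h import *
go(.520,.1025,.285,-1.637)
E
```

```text
t 18.825 pos [ 0.4159 -0.1846  0.2863] yaw -1.6364 tilt 0.0001 F [ 0.25  0.09 -2.22] w 0.0287 q6 1.15
shift units [-0.5866 -0.1701  0.0025] norm 0.6108 rows 5.090158783111338
turn units 0.0008
```

step_arm --deltas '[[[-0.04,-0.012,0],0],[[-0.073,-0.021,0],0],[[-0.073,-0.021,0],0],[[-0.08,-0.023,0],0],[[-0.08,-0.023,0],0],[[-0.08,-0.023,0],0],[[-0.073,-0.021,0],0],[[-0.055,-0.016,0],0],[[-0.033,-0.01,0],0],[[0,0,0],0],[[0,0,0],0]]'

```text
time: 20.2
eef_pos: [0.5205, 0.1017, 0.2862]
eef_rot: [-0.0, -0.683, 0.731, 0.0]
force: [0.2, -0.2, -2.4]
width: 0.0287
```

```bash
python3 - <<'E'
from h import *
go(.520,.1025,.128,-1.637)
s=snap('scene','scene6');d=snap('top','top6')
f=lambda fr,y0,y1,x0,x1,k:cv2.resize(fr[y0:y1,x0:x1,::-1],None,fx=k,fy=k,interpolation=cv2.INTER_CUBIC)
cv2.imwrite('pics/s6.png',f(s['frame'],100,220,280,420,5))
E
```

```text
t 20.2 pos [0.5205 0.1017 0.2862] yaw -1.6386 tilt 0.0006 F [ 0.16 -0.22 -2.36] w 0.0287 q6 1.77
shift units [-0.0016  0.001   0.3163] norm 0.3163 rows 2.6362296373726624
turn units -0.002
```

View pics/s6.png

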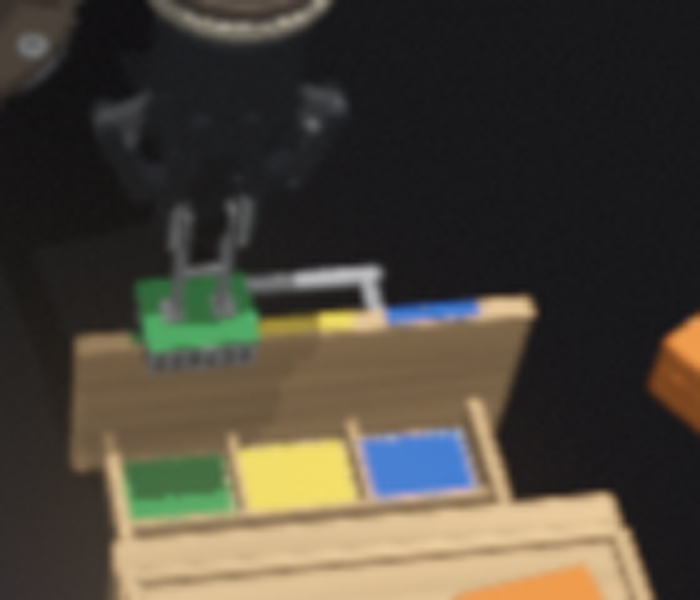

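View pics/top6.png

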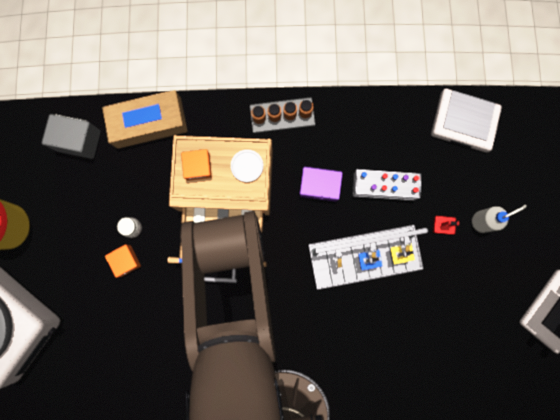

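step_arm --deltas '[[[-0.0015,0.001,0.04],0],[[0,0,0.05],0],[[0,0,0.05],0],[[0,0,0.05],0],[[0,0,0.03],0],[[0,0,0.02],0],[[0,0,0],0]]'

```text
time: 21.18
eef_pos: [0.5203, 0.1031, 0.1661]
eef_rot: [-0.0, -0.683, 0.731, 0.0]
force: [0.0, 0.5, -3.4]
width: 0.0289
```

step_arm --deltas '[[[0,0,0.015],0],[[0,0,0.015],0],[[0,0,0.015],0],[[0,0,0.015],0],[[0,0,0.01],0],[[0,0,0],0]]'

```text
time: 21.92
eef_pos: [0.5202, 0.1032, 0.1309]
eef_rot: [-0.0, -0.683, 0.731, 0.0]
force: [0.0, 0.6, -3.0]
width: 0.0289
```

```bash
python3 - <<'E'
from h import *
go(.520,.1025,.126,-1.637)
s=snap('scene','scene7')
f=lambda fr,y0,y1,x0,x1,k:cv2.resize(fr[y0:y1,x0:x1,::-1],None,fx=k,fy=k,interpolation=cv2.INTER_CUBIC)
cv2.imwrite('pics/s7.png',f(s['frame'],100,220,280,420,5))
E
```

```text
t 21.925 pos [0.5202 0.1032 0.1309] yaw -1.6388 tilt 0.0007 F [ 0.04  0.61 -2.96] w 0.0289 q6 1.78
shift units [0.0014 0.0003 0.0097] norm 0.0099 rows 0.08211623137194342
turn units -0.0023
```

View pics/s7.png

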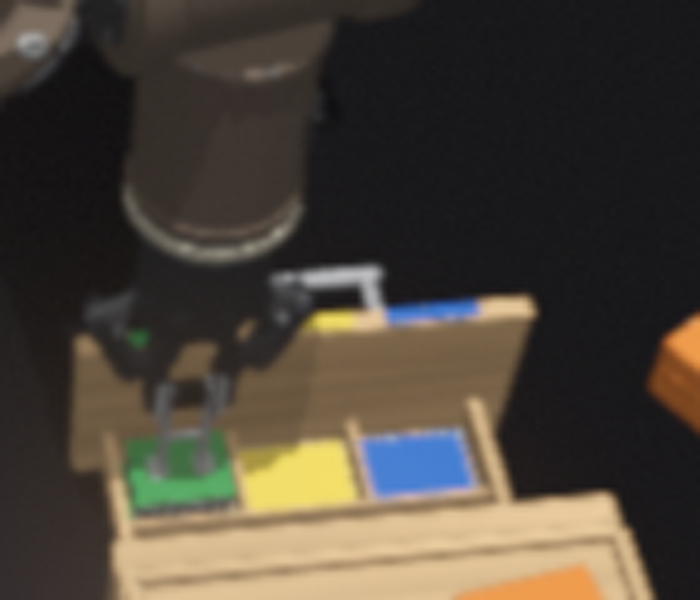

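step_arm --deltas '[[[0,0,0.004],0],[[0,0,0.004],0],[[0,0,0],0]]'

```text
time: 22.35
eef_pos: [0.5203, 0.1032, 0.1272]
eef_rot: [-0.0, -0.683, 0.731, 0.0]
force: [-0.7, 0.2, -2.6]
width: 0.029
```

step_arm --deltas '[[[0,0,0.002],0],[[0,0,0],0]]'

```text
time: 22.6
eef_pos: [0.5205, 0.1033, 0.1264]
eef_rot: [0.0, -0.683, 0.731, -0.0]
force: [0.2, 0.5, -0.1]
width: 0.0288
```

Force has dropped from -2.6 N to about 0, so the basket is on the floor. I'll open narrowly and rise.

step_arm --deltas '[[[0,0,0],0],[[0,0,0],0],[[0,0,0],0],[[0,0,0],0]]' --fingers 0.62

```text
time: 23.1
eef_pos: [0.5204, 0.1032, 0.1263]
eef_rot: [-0.0, -0.683, 0.731, 0.0]
force: [1.2, 0.5, 0.1]
width: 0.0527
```

step_arm --deltas '[[[0,0,-0.02],0],[[0,0,-0.04],0],[[0,0,-0.06],0],[[0,0,-0.08],0],[[0,0,-0.08],0],[[0,0,0],-0.138],[[0,0,0],-0.138],[[0,0,0],0],[[0,0,0],0]]'

```text
time: 24.22
eef_pos: [0.5204, 0.1032, 0.2665]
eef_rot: [-0.0, 0.757, -0.654, 0.0]
force: [-0.7, 0.5, 1.2]
width: 0.0529
```

```bash
python3 - <<'E'
from h import *
go(.4835,-.2747,.26,-1.42)
s=snap('scene','scene8');d=snap('top','top8')
f=lambda fr,y0,y1,x0,x1,k:cv2.resize(fr[y0:y1,x0:x1,::-1],None,fx=k,fy=k,interpolation=cv2.INTER_CUBIC)
cv2.imwrite('pics/s8.png',f(s['frame'],100,220,280,420,5))
cv2.imwrite('pics/t8.png',f(d['frame'],240,280,322,422,8))
cv2.imwrite('pics/s8b.png',f(s['frame'],160,215,140,240,8))
E
```

```text
t 24.225 pos [0.5204 0.1032 0.2665] yaw -1.4246 tilt 0.0001 F [-0.68  0.48  1.17] w 0.0529 q6 1.56
shift units [0.737  0.1831 0.013 ] norm 0.7595 rows 6.329333441386831
turn units -0.0058
```

View pics/s8.png

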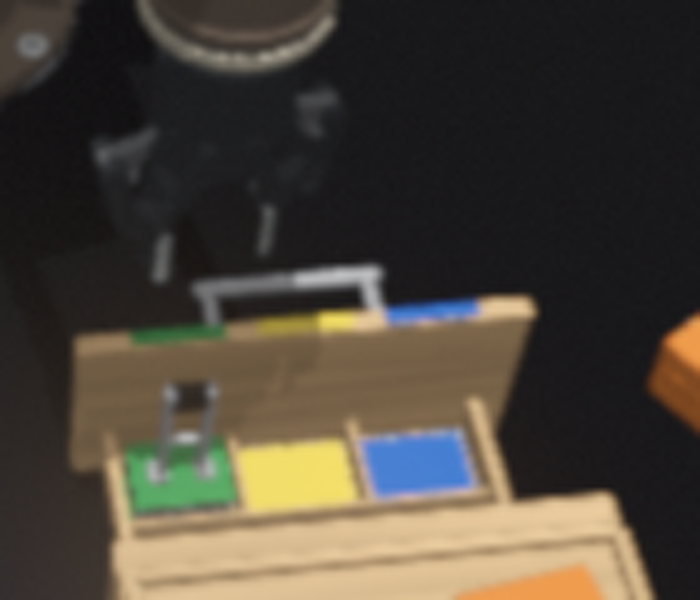

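View pics/t8.png

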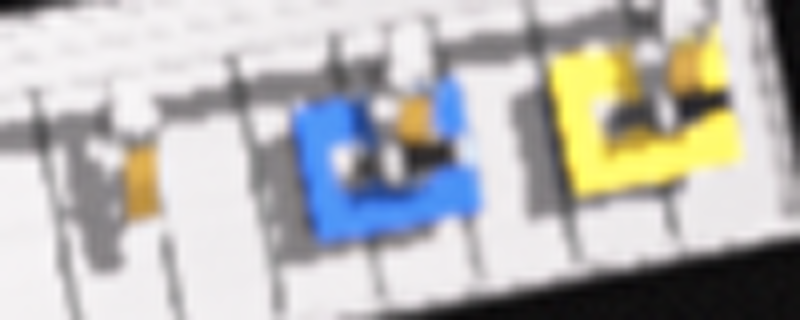

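View pics/s8b.png

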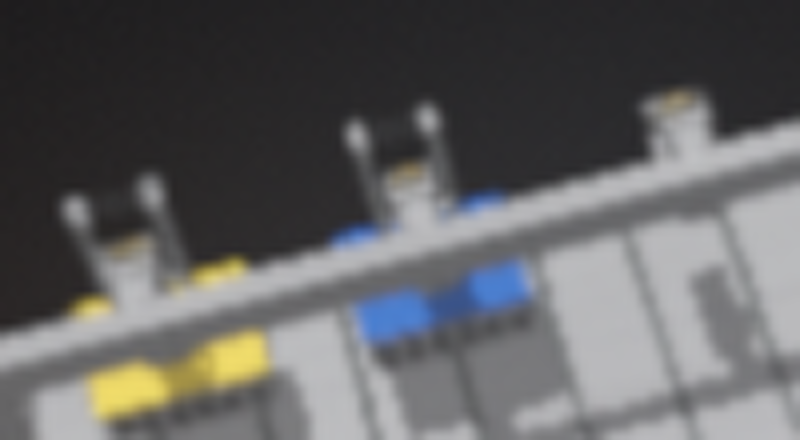

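Green stands upright in its compartment at crop (185,450). Blue and yellow haven't moved. Blue is next.

step_arm --deltas '[[[0.06,0.015,0],-0.006],[[0.1,0.025,0],0],[[0.1,0.025,0],0],[[0.1,0.025,0],0],[[0.1,0.025,0],0],[[0.1,0.025,0],0],[[0.1,0.025,0],0],[[0.05,0.012,0],0],[[0.027,0.006,0.013],0],[[0,0,0],0],[[0,0,0],0]]'

```text
time: 25.7
eef_pos: [0.4862, -0.2738, 0.2596]
eef_rot: [-0.0, 0.759, -0.651, -0.0]
force: [-0.1, 0.5, -0.4]
width: 0.0527
```

```bash
python3 - <<'E'
from h import *
go(.4835,-.2747,.1745,-1.42)
E
```

```text
t 25.7 pos [ 0.4862 -0.2738  0.2596] yaw -1.4169 tilt 0.0008 F [-0.11  0.47 -0.4 ] w 0.0527 q6 0.85
shift units [0.001  0.0055 0.1702] norm 0.1703 rows 1.4190590979121365
turn units 0.004
```

step_arm --deltas '[[[0.001,0.0055,0.03],0.004],[[0,0,0.05],0],[[0,0,0.05],0],[[0,0,0.03],0],[[0,0,0.01],0],[[0,0,0],0],[[0,0,0],0]]'

```text
time: 26.58
eef_pos: [0.4839, -0.276, 0.1755]
eef_rot: [-0.0, 0.758, -0.652, 0.001]
force: [-0.0, -0.3, 0.3]
width: 0.0531
```

step_arm --deltas '[[[0,0,0],0],[[0,0,0],0],[[0,0,0],0],[[0,0,0],0],[[0,0,0],0]]' --fingers 0

```text
time: 27.2
eef_pos: [0.4838, -0.2758, 0.1755]
eef_rot: [-0.0, 0.758, -0.652, 0.0]
force: [-0.7, 2.6, 6.3]
width: 0.0289
```

step_arm --deltas '[[[0,0,-0.002],0],[[0,-0.005,0],0],[[0,-0.005,0],0],[[0,-0.005,0],0],[[0,-0.005,0],0],[[0,-0.004,0],0],[[0,-0.004,0],0],[[0,0,0],0],[[0,0,0],0]]'

```text
time: 28.32
eef_pos: [0.4974, -0.2737, 0.1758]
eef_rot: [-0.0, 0.758, -0.652, 0.0]
force: [-3.7, 0.8, 1.7]
width: 0.0289
```

step_arm --deltas '[[[0,-0.003,0],0],[[0,0,0],0],[[0,0,0],0]]'

```text
time: 28.7
eef_pos: [0.4987, -0.2735, 0.1758]
eef_rot: [0.0, 0.758, -0.652, -0.0]
force: [-5.0, -0.9, 2.1]
width: 0.0287
```

step_arm --deltas '[[[0,-0.002,0],0],[[0,0,0],0],[[0,0,0],0]]'

```text
time: 29.08
eef_pos: [0.4988, -0.2734, 0.1757]
eef_rot: [0.001, 0.758, -0.652, -0.001]
force: [-12.1, -3.5, 5.5]
width: 0.0289
```

step_arm --deltas '[[[0,0.001,0],0],[[0,0,-0.004],0],[[0,0,-0.004],0],[[0,0,-0.004],0],[[0,0,-0.004],0],[[0,0,-0.004],0],[[0,0,0],0]]'

```text
time: 29.95
eef_pos: [0.4985, -0.2731, 0.1854]
eef_rot: [0.0, 0.758, -0.652, -0.001]
force: [-6.2, -0.2, -2.4]
width: 0.0287
```

step_arm --deltas '[[[0,0,-0.004],0],[[0,0,-0.004],0],[[0,0,-0.004],0],[[0,0,-0.004],0],[[0,0,-0.004],0],[[0,0,-0.002],0],[[0,0,0],0],[[0,0,0],0]]'

```text
time: 30.95
eef_pos: [0.4994, -0.2735, 0.1968]
eef_rot: [-0.0, 0.758, -0.652, 0.0]
force: [-0.7, -0.5, -1.3]
width: 0.0289
```

step_arm --deltas '[[[0,0.008,0],0],[[0,0.008,0],0],[[0,0.01,0],0],[[0,0.01,0],0],[[0,0.01,0],0],[[0,0,0],0]]'

```text
time: 31.7
eef_pos: [0.4762, -0.2769, 0.1968]
eef_rot: [0.0, 0.758, -0.652, -0.0]
force: [1.4, -0.2, -1.3]
width: 0.0284
```

step_arm --deltas '[[[0,0.02,0],0],[[0,0.025,0],0],[[0,0.025,0],0],[[0,0.02,0],0],[[0,0,-0.04],0],[[0,0,-0.05],0],[[0,0,-0.05],0],[[0,0,-0.04],0],[[0,0,0],0.14],[[0,0,0],0.136],[[0,0,0],0],[[0,0,0],0]]'

```text
time: 33.2
eef_pos: [0.4319, -0.2836, 0.2867]
eef_rot: [0.0, -0.684, 0.729, 0.0]
force: [-0.4, 0.3, -0.8]
width: 0.0287
```

```bash
python3 - <<'E'
from h import *
go(.530,.262,.286,-1.637)
s=snap('scene','scene9');d=snap('top','top9')
E
```

```text
t 33.2 pos [ 0.4319 -0.2836  0.2867] yaw -1.6349 tilt 0.0001 F [-0.4   0.27 -0.78] w 0.0287 q6 1.0
shift units [-1.1016 -0.1259  0.0016] norm 1.1088 rows 9.239726415216808
turn units 0.0027
```

View pics/scene9.png

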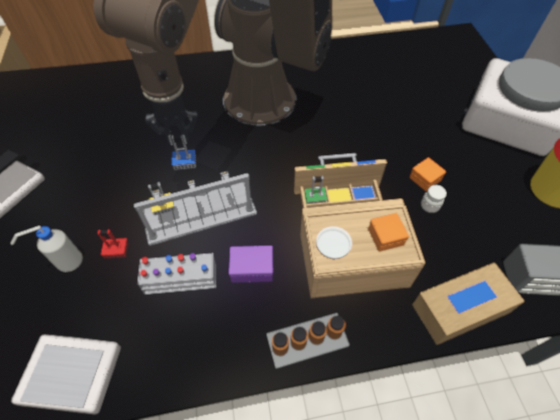

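Blue is off its hook and held at (183,158). The force reading is small but the picture shows it in the grip. I'll carry it to the blue compartment.

step_arm --deltas '[[[-0.05,-0.0057,0],0.003],[[-0.09,-0.0103,0],0],[[-0.1,-0.0114,0],0],[[-0.1,-0.0114,0],0],[[-0.1,-0.0114,0],0],[[-0.1,-0.0114,0],0],[[-0.1,-0.0114,0],0],[[-0.1,-0.0114,0],0],[[-0.1,-0.0114,0],0],[[-0.1,-0.0114,0],0],[[-0.08,-0.0092,0],0],[[-0.05,-0.0057,0],0]]'

```text
time: 34.8
eef_pos: [0.5298, 0.2477, 0.2866]
eef_rot: [-0.0, -0.683, 0.73, 0.0]
force: [0.4, -0.7, -1.1]
width: 0.0289
```

step_arm --deltas '[[[-0.032,-0.0036,0],0],[[0,0,0],0],[[0,0,0],0],[[0,0,0],0]]'

```text
time: 35.3
eef_pos: [0.5326, 0.2608, 0.2869]
eef_rot: [-0.0, -0.682, 0.731, -0.0]
force: [0.2, 0.2, -1.8]
width: 0.0291
```

```bash
python3 - <<'E'
from h import *
go(.530,.262,.1315,-1.637)
s=snap('scene','scene10')
f=lambda fr,y0,y1,x0,x1,k:cv2.resize(fr[y0:y1,x0:x1,::-1],None,fx=k,fy=k,interpolation=cv2.INTER_CUBIC)
cv2.imwrite('pics/s10.png',f(s['frame'],100,220,280,420,5))
E
```

```text
t 35.3 pos [0.5326 0.2608 0.2869] yaw -1.6405 tilt 0.0001 F [ 0.21  0.16 -1.76] w 0.0291 q6 2.04
shift units [-0.002   0.0054  0.3109] norm 0.3109 rows 2.5909166981197664
turn units -0.0045
```

View pics/s10.png

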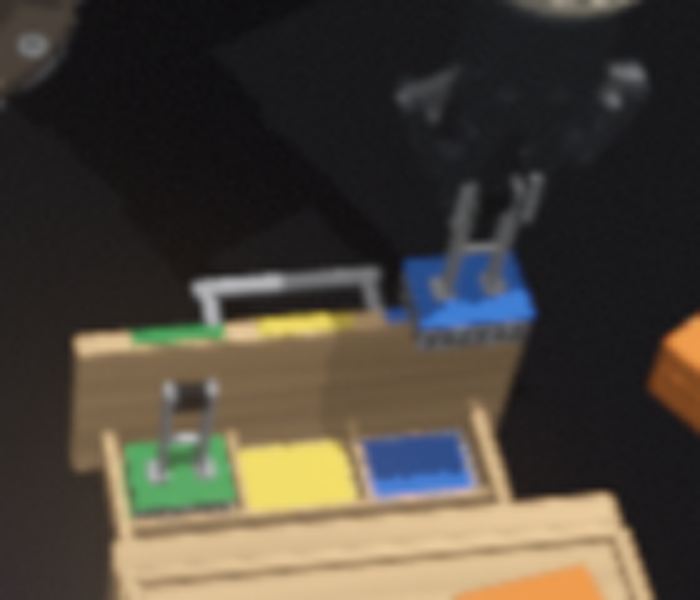

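step_arm --deltas '[[[-0.002,0.0055,0.04],-0.0045],[[0,0,0.05],0],[[0,0,0.05],0],[[0,0,0.05],0],[[0,0,0.03],0],[[0,0,0.02],0],[[0,0,0.015],0],[[0,0,0.015],0],[[0,0,0.015],0],[[0,0,0.015],0],[[0,0,0.01],0],[[0,0,0],0]]'

```text
time: 36.85
eef_pos: [0.5298, 0.2629, 0.1314]
eef_rot: [-0.0, -0.684, 0.73, 0.0]
force: [-0.4, 0.2, -3.0]
width: 0.0289
```

```bash
python3 - <<'E'
from h import *
st()
s=snap('scene','scene11')
f=lambda fr,y0,y1,x0,x1,k:cv2.resize(fr[y0:y1,x0:x1,::-1],None,fx=k,fy=k,interpolation=cv2.INTER_CUBIC)
cv2.imwrite('pics/s11.png',f(s['frame'],100,220,280,420,5))
E
```

```text
t 36.85 pos [0.5298 0.2629 0.1314] yaw -1.636 tilt 0.0006 F [-0.35  0.23 -2.96] w 0.0289 q6 2.05
```

View pics/s11.png

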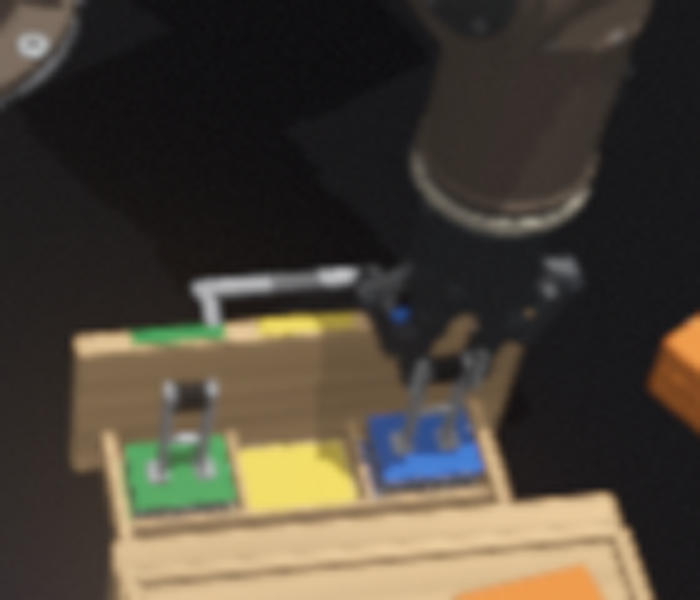

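step_arm --deltas '[[[0,0,0.004],0],[[0,0,0.004],0],[[0,0,0.003],0],[[0,0,0],0],[[0,0,0],0]]'

```text
time: 37.52
eef_pos: [0.5305, 0.2631, 0.1269]
eef_rot: [0.001, -0.684, 0.73, -0.0]
force: [-0.1, 0.2, 7.1]
width: 0.0286
```

step_arm --deltas '[[[0,0,-0.001],0],[[0,0,0],0],[[0,0,0],0],[[0,0,0],0]]' --fingers 0.62

```text
time: 38.02
eef_pos: [0.5299, 0.2629, 0.1267]
eef_rot: [-0.0, -0.684, 0.73, 0.0]
force: [0.6, -0.2, 0.2]
width: 0.053
```

step_arm --deltas '[[[0,0,-0.02],0],[[0,0,-0.04],0],[[0,0,-0.06],0],[[0,0,-0.08],0],[[0,0,-0.08],0],[[0,0,0],-0.138],[[0,0,0],-0.138],[[0,0,0],0],[[0,0,0],0]]'

```text
time: 39.15
eef_pos: [0.53, 0.2629, 0.267]
eef_rot: [-0.0, 0.758, -0.653, 0.0]
force: [-0.6, -0.5, -0.2]
width: 0.053
```

```bash
python3 - <<'E'
from h import *
go(.4977,-.3727,.26,-1.42)
s=snap('scene','scene12');d=snap('top','top12')
f=lambda fr,y0,y1,x0,x1,k:cv2.resize(fr[y0:y1,x0:x1,::-1],None,fx=k,fy=k,interpolation=cv2.INTER_CUBIC)
cv2.imwrite('pics/s12.png',f(s['frame'],100,220,280,420,5))
cv2.imwrite('pics/t12.png',np.vstack([f(d['frame'],240,280,322,422,7),f(s['frame'],165,205,140,240,7)]))
E
```

```text
t 39.15 pos [0.53   0.2629 0.267 ] yaw -1.4218 tilt 0.0001 F [-0.58 -0.45 -0.18] w 0.053 q6 1.83
shift units [1.2476 0.2525 0.014 ] norm 1.273 rows 10.608318311731667
turn units -0.0023
```

View pics/s12.png

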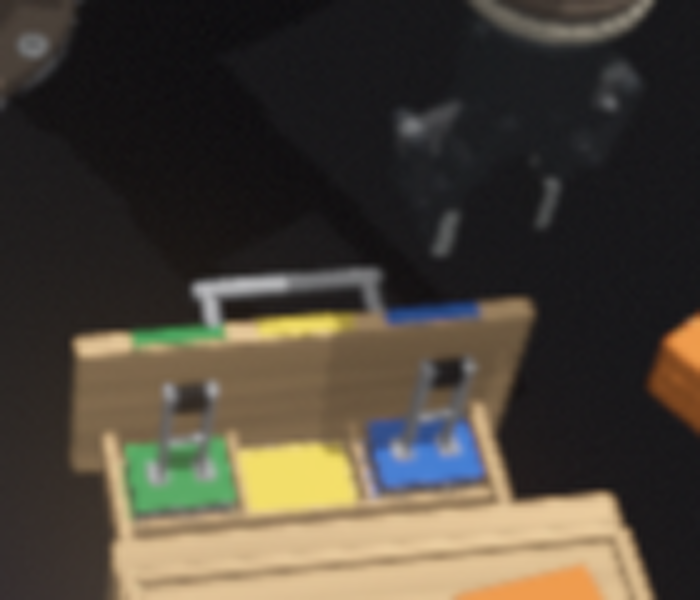

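View pics/t12.png

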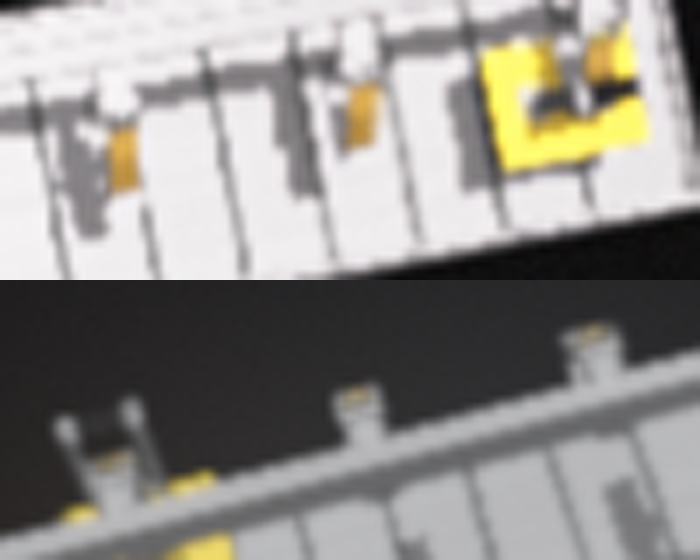

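Blue stands upright at crop (427,455). Yellow still hangs straight on hook 1, so it's next.

step_arm --deltas '[[[0.05,0.0101,0],-0.002],[[0.1,0.0202,0],0],[[0.11,0.0223,0],0],[[0.11,0.0223,0],0],[[0.11,0.0223,0],0],[[0.11,0.0223,0],0],[[0.11,0.0223,0],0],[[0.11,0.0223,0],0],[[0.11,0.0223,0],0],[[0.11,0.0223,0],0],[[0.11,0.0223,0],0],[[0.06,0.0121,0],0]]'

```text
time: 40.75
eef_pos: [0.5008, -0.3513, 0.2666]
eef_rot: [0.0, 0.758, -0.652, 0.0]
force: [1.1, 0.1, -0.7]
width: 0.0528
```

step_arm --deltas '[[[0.048,0.0097,0.014],0],[[0,0,0],0],[[0,0,0],0],[[0,0,0],0]]'

```text
time: 41.25
eef_pos: [0.5004, -0.372, 0.2599]
eef_rot: [-0.0, 0.759, -0.651, -0.0]
force: [-0.5, 0.6, -0.6]
width: 0.053
```

```bash
python3 - <<'E'
from h import *
go(.4977,-.3727,.1745,-1.42)
E
```

```text
t 41.25 pos [ 0.5004 -0.372   0.2599] yaw -1.4168 tilt 0.0002 F [-0.53  0.57 -0.55] w 0.053 q6 0.73
shift units [0.0005 0.0056 0.1708] norm 0.1709 rows 1.424226928963701
turn units 0.0041
```

step_arm --deltas '[[[0.0005,0.0055,0.03],0.004],[[0,0,0.05],0],[[0,0,0.05],0],[[0,0,0.03],0],[[0,0,0.01],0],[[0,0,0],0],[[0,0,0],0]]'

```text
time: 42.12
eef_pos: [0.4979, -0.374, 0.1756]
eef_rot: [-0.0, 0.758, -0.652, 0.001]
force: [-0.4, -1.0, 0.4]
width: 0.0528
```

step_arm --deltas '[[[0,0,0],0],[[0,0,0],0],[[0,0,0],0],[[0,0,0],0],[[0,0,0],0]]' --fingers 0

```text
time: 42.75
eef_pos: [0.4978, -0.3739, 0.1755]
eef_rot: [-0.0, 0.758, -0.652, 0.001]
force: [-0.6, 1.8, 6.3]
width: 0.0287
```

step_arm --deltas '[[[0,0,-0.002],0],[[0,-0.005,0],0],[[0,-0.005,0],0],[[0,-0.005,0],0],[[0,-0.005,0],0],[[0,-0.004,0],0],[[0,-0.004,0],0],[[0,0,0],0],[[0,0,0],0]]'

```text
time: 43.88
eef_pos: [0.5114, -0.3715, 0.1758]
eef_rot: [-0.0, 0.758, -0.652, 0.0]
force: [-2.3, -0.3, 2.2]
width: 0.0291
```

step_arm --deltas '[[[0,-0.003,0],0],[[0,0,0],0],[[0,0,0],0]]'

```text
time: 44.25
eef_pos: [0.5126, -0.3714, 0.1758]
eef_rot: [0.0, 0.758, -0.652, -0.0]
force: [-4.8, 0.1, 2.6]
width: 0.0288
```

step_arm --deltas '[[[0,-0.002,0],0],[[0,0,0],0],[[0,0,0],0]]'

```text
time: 44.62
eef_pos: [0.5128, -0.3713, 0.1757]
eef_rot: [0.0, 0.758, -0.652, -0.001]
force: [-11.6, -2.3, 6.1]
width: 0.0288
```

step_arm --deltas '[[[0,0.001,0],0],[[0,0,-0.004],0],[[0,0,-0.004],0],[[0,0,-0.004],0],[[0,0,-0.004],0],[[0,0,-0.004],0],[[0,0,0],0]]'

```text
time: 45.5
eef_pos: [0.5125, -0.371, 0.1853]
eef_rot: [0.0, 0.758, -0.652, -0.001]
force: [-7.3, 1.3, -0.8]
width: 0.0287
```

step_arm --deltas '[[[0,0,-0.004],0],[[0,0,-0.004],0],[[0,0,-0.004],0],[[0,0,-0.004],0],[[0,0,-0.004],0],[[0,0,-0.002],0],[[0,0,0],0],[[0,0,0],0]]'

```text
time: 46.5
eef_pos: [0.5134, -0.3713, 0.1968]
eef_rot: [-0.0, 0.758, -0.652, 0.0]
force: [-0.5, -0.8, -0.0]
width: 0.0288
```

step_arm --deltas '[[[0,0.008,0],0],[[0,0.008,0],0],[[0,0.01,0],0],[[0,0.01,0],0],[[0,0.01,0],0],[[0,0,0],0]]'

```text
time: 47.25
eef_pos: [0.4902, -0.3748, 0.1968]
eef_rot: [-0.0, 0.758, -0.652, -0.0]
force: [0.1, 0.1, -1.3]
width: 0.0283
```

step_arm --deltas '[[[0,0.02,0],0],[[0,0.025,0],0],[[0,0.025,0],0],[[0,0.02,0],0],[[0,0,-0.04],0],[[0,0,-0.05],0],[[0,0,-0.05],0],[[0,0,-0.04],0],[[0,0,0],0.14],[[0,0,0],0.136],[[0,0,0],0],[[0,0,0],0]]'

```text
time: 48.75
eef_pos: [0.4458, -0.3815, 0.2868]
eef_rot: [0.0, -0.684, 0.73, 0.0]
force: [-0.7, 0.8, -1.6]
width: 0.0288
```

```bash
python3 - <<'E'
from h import *
go(.5245,.182,.286,-1.637)
s=snap('scene','scene13')
E
```

```text
t 48.75 pos [ 0.4458 -0.3815  0.2868] yaw -1.6353 tilt 0.0001 F [-0.66  0.76 -1.55] w 0.0288 q6 0.88
shift units [-1.1347 -0.0843  0.0017] norm 1.1379 rows 9.48231187822926
turn units 0.0021
```

View pics/scene13.png

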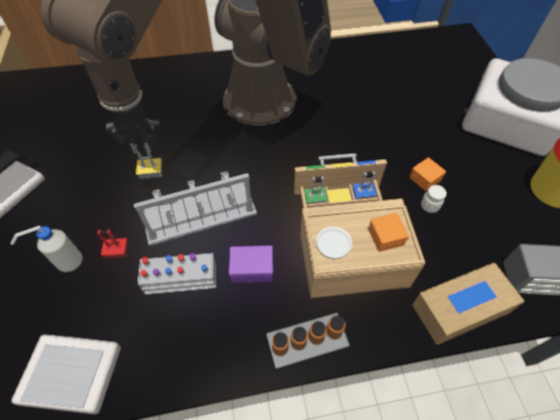

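Yellow is held at (148,165) and the other two stand in the drawer. I'll carry it over.

step_arm --deltas '[[[-0.05,-0.0037,0],0.002],[[-0.09,-0.0067,0],0],[[-0.1,-0.0074,0],0],[[-0.1,-0.0074,0],0],[[-0.1,-0.0074,0],0],[[-0.1,-0.0074,0],0],[[-0.1,-0.0074,0],0],[[-0.1,-0.0074,0],0],[[-0.1,-0.0074,0],0],[[-0.1,-0.0074,0],0],[[-0.1,-0.0074,0],0],[[-0.05,-0.0037,0],0]]'

```text
time: 50.3
eef_pos: [0.5228, 0.1625, 0.2868]
eef_rot: [0.0, -0.684, 0.73, 0.0]
force: [0.6, -1.0, -1.0]
width: 0.0285
```

step_arm --deltas '[[[-0.045,-0.0033,0],0],[[0,0,0],0],[[0,0,0],0],[[0,0,0],0]]'

```text
time: 50.8
eef_pos: [0.5264, 0.1813, 0.2868]
eef_rot: [-0.0, -0.682, 0.731, 0.0]
force: [1.1, -0.3, -1.8]
width: 0.0288
```

```bash
python3 - <<'E'
from h import *
go(.5245,.182,.1315,-1.637)
s=snap('scene','scene14')
f=lambda fr,y0,y1,x0,x1,k:cv2.resize(fr[y0:y1,x0:x1,::-1],None,fx=k,fy=k,interpolation=cv2.INTER_CUBIC)
cv2.imwrite('pics/s14.png',f(s['frame'],100,220,280,420,5))
E
```

```text
t 50.8 pos [0.5264 0.1813 0.2868] yaw -1.6396 tilt 0.0002 F [ 1.08 -0.33 -1.77] w 0.0288 q6 1.92
shift units [-0.0011  0.0039  0.3107] norm 0.3107 rows 2.5890478507923964
turn units -0.0033
```

View pics/s14.png

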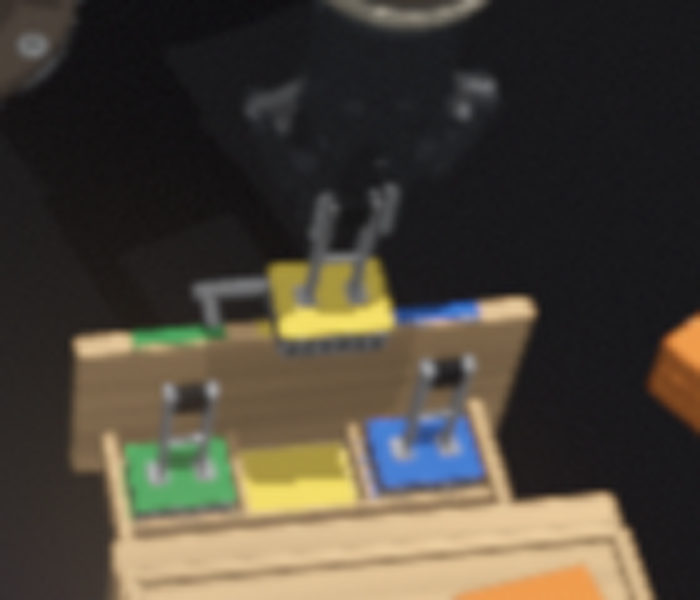

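step_arm --deltas '[[[-0.001,0.004,0.04],-0.003],[[0,0,0.05],0],[[0,0,0.05],0],[[0,0,0.05],0],[[0,0,0.03],0],[[0,0,0.02],0],[[0,0,0.015],0],[[0,0,0.015],0],[[0,0,0.015],0],[[0,0,0.015],0],[[0,0,0.01],0],[[0,0,0],0]]'

```text
time: 52.35
eef_pos: [0.5246, 0.1824, 0.1315]
eef_rot: [-0.0, -0.683, 0.73, 0.0]
force: [0.0, 0.7, -1.6]
width: 0.0289
```

step_arm --deltas '[[[0,0,0.004],0],[[0,0,0.004],0],[[0,0,0.002],0],[[0,0,0],0],[[0,0,0],0]]'

```text
time: 52.98
eef_pos: [0.5257, 0.1825, 0.1279]
eef_rot: [0.001, -0.683, 0.73, -0.001]
force: [-0.5, -3.9, 13.5]
width: 0.0288
```

```bash
python3 - <<'E'
from h import *
st()
s=snap('scene','scene15')
f=lambda fr,y0,y1,x0,x1,k:cv2.resize(fr[y0:y1,x0:x1,::-1],None,fx=k,fy=k,interpolation=cv2.INTER_CUBIC)
cv2.imwrite('pics/s15.png',f(s['frame'],100,220,280,420,5))
E
```

```text
t 52.975 pos [0.5257 0.1825 0.1279] yaw -1.6368 tilt 0.0023 F [-0.5  -3.95 13.53] w 0.0288 q6 1.92
```

View pics/s15.png

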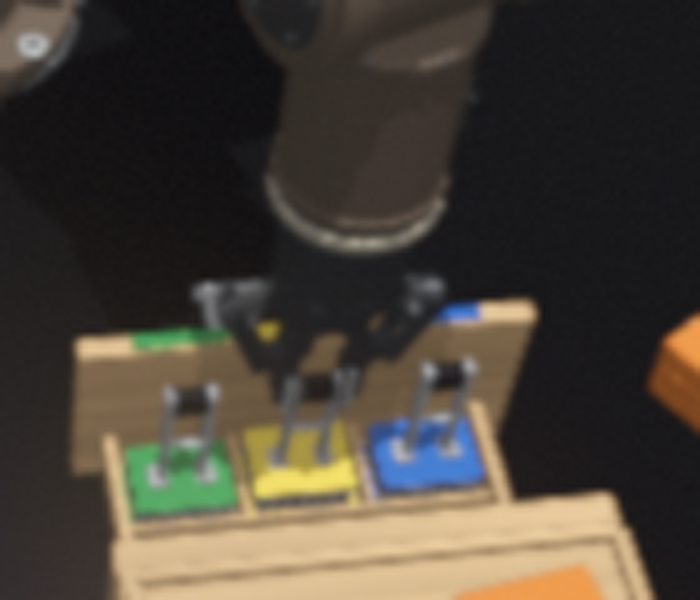

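step_arm --deltas '[[[0,0,-0.002],0],[[0,0,0],0],[[0,0,0],0]]'

```text
time: 53.4
eef_pos: [0.5251, 0.1826, 0.128]
eef_rot: [0.0, -0.683, 0.73, -0.0]
force: [1.6, -0.3, 4.9]
width: 0.0286
```

```bash
python3 - <<'E'
from h import *
st()
s=snap('scene','scene16')
f=lambda fr,y0,y1,x0,x1,k:cv2.resize(fr[y0:y1,x0:x1,::-1],None,fx=k,fy=k,interpolation=cv2.INTER_CUBIC)
cv2.imwrite('pics/s16.png',f(s['frame'],160,215,295,390,8))
E
```

```text
t 53.4 pos [0.5251 0.1826 0.128 ] yaw -1.6367 tilt 0.0007 F [ 1.6  -0.27  4.93] w 0.0286 q6 1.92
```

View pics/s16.png

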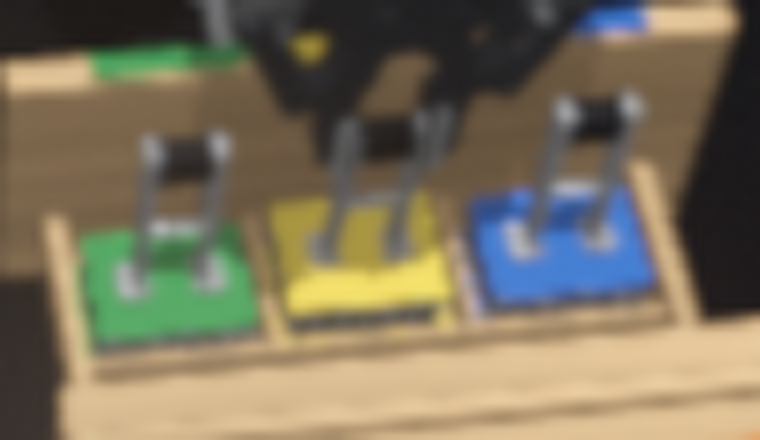

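Yellow touches the floor slightly pitched in the grip, so it should settle flat on release. I'll let go and check.

step_arm --deltas '[[[0,0,-0.0005],0],[[0,0,0],0],[[0,0,0],0],[[0,0,0],0]]' --fingers 0.62

```text
time: 53.95
eef_pos: [0.5246, 0.1825, 0.128]
eef_rot: [-0.0, -0.683, 0.73, 0.0]
force: [0.0, 0.4, -0.7]
width: 0.0531
```

step_arm --deltas '[[[0,0,-0.02],0],[[0,0,-0.04],0],[[0,0,-0.06],0],[[0,0,-0.08],0],[[0,0,-0.08],0],[[0,0,-0.04],0],[[0,0,0],0]]'

```text
time: 54.82
eef_pos: [0.5255, 0.1827, 0.2902]
eef_rot: [0.002, -0.683, 0.73, -0.001]
force: [-0.3, 0.1, -0.8]
width: 0.0529
```

```bash
python3 - <<'E'
from h import *
st()
s=snap('scene','scene17')
f=lambda fr,y0,y1,x0,x1,k:cv2.resize(fr[y0:y1,x0:x1,::-1],None,fx=k,fy=k,interpolation=cv2.INTER_CUBIC)
cv2.imwrite('pics/s17.png',f(s['frame'],160,215,295,390,8))
E
```

```text
t 54.825 pos [0.5255 0.1827 0.2902] yaw -1.6369 tilt 0.0036 F [-0.32  0.06 -0.76] w 0.0529 q6 1.92
```

View pics/s17.png

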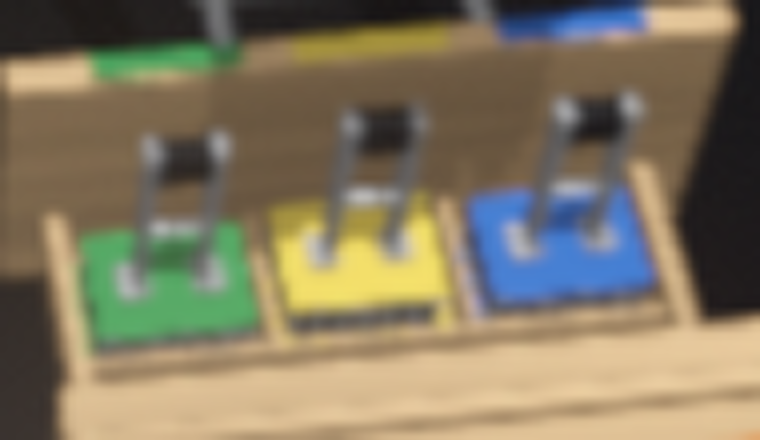

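```bash
python3 - <<'E'
from h import *
s=load('scene17')
o=lambda x,y:(295+x/8,160+y/8)
psi=-.066;X=np.array([np.cos(psi),np.sin(psi)]);Y=np.array([-X[1],X[0]])
S=dict(g=(.5227,.103),y=(.528,.1828),b=(.5333,.2626))
F=dict(g=((130,282),(210,278)),y=((320,252),(398,248)),b=((521,243),(600,238)))
T=dict(g=((150,143),(220,141)),y=((352,115),(418,113)),b=((565,101),(631,99)))
for k in S:
    f=onz(s,[o(*p) for p in F[k]],.042).mean(0)[:2];t=onz(s,[o(*p) for p in T[k]],.1275).mean(0)[:2]
    for p in(f,t): print(k,p.round(4),'rel',round((p-S[k])@X,4),round((p-S[k])@Y,4))
E
```

```text
g [0.5257 0.1041] rel 0.003 0.0013
g [0.5225 0.1043] rel -0.0002 0.0013
y [0.5248 0.1827] rel -0.0031 -0.0003
y [0.523  0.1829] rel -0.005 -0.0003
b [0.5348 0.2642] rel 0.0014 0.0017
b [0.5309 0.2653] rel -0.0025 0.0025
```

All three stand within about 5 mm of the compartment centres and upright. I'll go back to the handle.

step_arm --deltas '[[[0,0,0],-0.2],[[0,0,0],-0.2],[[0,0,0],-0.2],[[0,0,0],-0.2],[[0,0,0],-0.2],[[0,0,0],-0.2],[[0,0,0],-0.2],[[0,0,0],-0.2],[[0,0,0],-0.2],[[0,0,0],-0.2],[[0,0,0],0],[[0,0,0],0]]' --fingers 0.45

```text
time: 56.38
eef_pos: [0.5245, 0.1824, 0.2875]
eef_rot: [0.0, 0.999, -0.035, -0.0]
force: [-0.6, -0.5, 0.4]
width: 0.0388
```

```bash
python3 - <<'E'
from h import *
go(.4370,.1888,.25,-.066)
E
```

```text
t 56.375 pos [0.5245 0.1824 0.2875] yaw -0.0698 tilt 0.001 F [-0.64 -0.46  0.37] w 0.0388 q6 0.35
shift units [-0.1753 -0.0006  0.0751] norm 0.1907 rows 1.5893094530229956
turn units -0.0048
```

step_arm --deltas '[[[-0.05,0,0],-0.005],[[-0.06,0,0],0],[[-0.065,-0.0006,0],0],[[0,0,0.04],0],[[0,0,0.035],0],[[0,0,0],0],[[0,0,0],0],[[0,0,0],0]]'

```text
time: 57.38
eef_pos: [0.4379, 0.1884, 0.2512]
eef_rot: [-0.0, 1.0, -0.031, 0.0]
force: [-0.4, 0.4, 0.6]
width: 0.0384
```

```bash
python3 - <<'E'
from h import *
go(.4370,.1888,.1183,-.066)
s=snap('scene','scene18')
f=lambda fr,y0,y1,x0,x1,k:cv2.resize(fr[y0:y1,x0:x1,::-1],None,fx=k,fy=k,interpolation=cv2.INTER_CUBIC)
cv2.imwrite('pics/s18.png',f(s['frame'],90,215,290,400,5))
E
```

```text
t 57.375 pos [0.4379 0.1884 0.2512] yaw -0.0627 tilt 0.001 F [-0.42  0.43  0.58] w 0.0384 q6 0.41
shift units [-0.002  -0.0005  0.2657] norm 0.2657 rows 2.214304598437475
turn units 0.0041
```

View pics/s18.png

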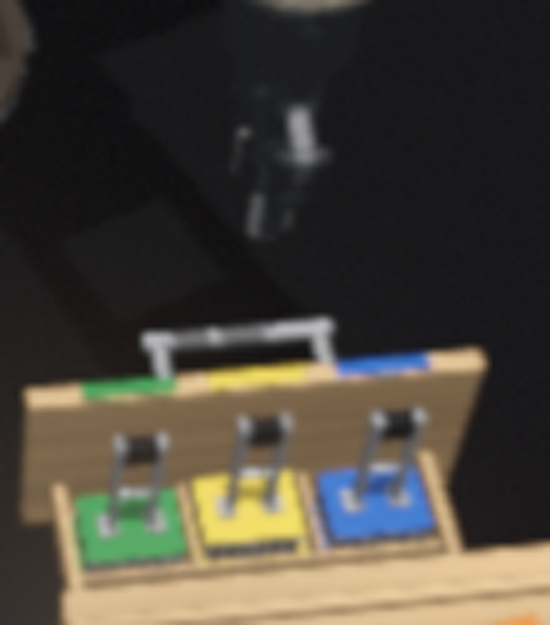

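step_arm --deltas '[[[-0.001,0,0.05],0.004],[[0,0,0.05],0],[[0,0,0.05],0],[[0,0,0.05],0],[[0,0,0.04],0],[[0,0,0.025],0],[[0,0,0],0],[[0,0,0],0]]'

```text
time: 58.42
eef_pos: [0.4374, 0.1885, 0.1187]
eef_rot: [-0.0, 0.999, -0.033, 0.0]
force: [-0.5, 1.0, -0.8]
width: 0.0385
```

step_arm --deltas '[[[0,0,0],0],[[0,0,0],0],[[0,0,0],0],[[0,0,0],0],[[0,0,0],0],[[0,0,0],0]]' --fingers 0

```text
time: 59.18
eef_pos: [0.4376, 0.1886, 0.1188]
eef_rot: [-0.0, 0.999, -0.033, 0.001]
force: [0.5, -1.5, 8.1]
width: 0.0079
```

step_arm --deltas '[[[0.005,0,0],0],[[0.01,0,0],0],[[0.015,0,0],0],[[0.015,0,0],0],[[0.015,0,0],0],[[0.015,0,0],0],[[0.015,0,0],0],[[0.015,0,0],0],[[0.015,0,0],0],[[0.015,0,0],0],[[0.015,0,0],0],[[0.015,0,0],0]]'

```text
time: 60.68
eef_pos: [0.5197, 0.1831, 0.1188]
eef_rot: [-0.0, 0.999, -0.033, 0.0]
force: [-2.5, 0.2, 8.8]
width: 0.0077
```

step_arm --deltas '[[[0.015,0,0],0],[[0.015,0,0],0],[[0.015,0,0],0],[[0.015,0,0],0],[[0.015,0,0],0],[[0.012,0,0],0],[[0.01,0,0],0],[[0.008,0,0],0],[[0.006,0,0],0],[[0,0,0],0],[[0,0,0],0]]'

```text
time: 62.05
eef_pos: [0.5753, 0.1794, 0.1188]
eef_rot: [-0.0, 0.999, -0.033, 0.001]
force: [1.0, -0.7, 5.2]
width: 0.0074
```

```bash
python3 - <<'E'
from h import *
go(.5813,.1793,.1193,-.066)
E
```

```text
t 62.05 pos [0.5753 0.1794 0.1188] yaw -0.0653 tilt 0.0016 F [ 1.02 -0.71  5.21] w 0.0074 q6 0.32
shift units [ 0.0119 -0.0006 -0.0009] norm 0.012 rows 0.09977009577712782
turn units 0.0009
```

Another 6 mm or so, until it stops firmly.

step_arm --deltas '[[[0.004,0,0],0],[[0.004,0,0],0],[[0.003,0,0],0],[[0,0,0],0],[[0,0,0],0]]'

```text
time: 62.68
eef_pos: [0.5805, 0.179, 0.1188]
eef_rot: [-0.0, 0.999, -0.033, 0.001]
force: [-0.4, -0.5, 7.4]
width: 0.0079
```

step_arm --deltas '[[[0.003,0,0],0],[[0,0,0],0],[[0,0,0],0]]'

```text
time: 63.05
eef_pos: [0.582, 0.1789, 0.1188]
eef_rot: [-0.0, 0.999, -0.033, 0.0]
force: [-0.4, -0.6, 7.7]
width: 0.0078
```

step_arm --deltas '[[[0.003,0,0],0],[[0,0,0],0],[[0,0,0],0]]'

```text
time: 63.42
eef_pos: [0.5835, 0.1788, 0.1188]
eef_rot: [-0.0, 0.999, -0.033, 0.0]
force: [-0.3, -1.5, 6.8]
width: 0.0078
```

step_arm --deltas '[[[0.003,0,0],0],[[0,0,0],0],[[0,0,0],0]]'

```text
time: 63.8
eef_pos: [0.585, 0.1787, 0.1188]
eef_rot: [-0.0, 0.999, -0.033, 0.0]
force: [-0.0, -1.4, 7.7]
width: 0.008
```

step_arm --deltas '[[[0.004,0,0],0],[[0,0,0],0],[[0,0,0],0]]'

```text
time: 64.18
eef_pos: [0.587, 0.1786, 0.1188]
eef_rot: [-0.0, 0.999, -0.033, 0.001]
force: [-0.4, -0.8, 6.4]
width: 0.0081
```

step_arm --deltas '[[[0.004,0,0],0],[[0,0,0],0],[[0,0,0],0]]'

```text
time: 64.55
eef_pos: [0.5874, 0.1785, 0.1188]
eef_rot: [0.0, 0.999, -0.033, -0.001]
force: [-10.1, 0.2, 15.0]
width: 0.0079
```

```bash
python3 - <<'E'
from h import *
st()
s=snap('scene','scene19')
f=lambda fr,y0,y1,x0,x1,k:cv2.resize(fr[y0:y1,x0:x1,::-1],None,fx=k,fy=k,interpolation=cv2.INTER_CUBIC)
cv2.imwrite('pics/s19.png',f(s['frame'],150,300,290,430,4))
E
```

```text
t 64.55 pos [0.5874 0.1785 0.1188] yaw -0.0653 tilt 0.0019 F [-10.11   0.19  14.99] w 0.0079 q6 0.31
```

View pics/s19.png

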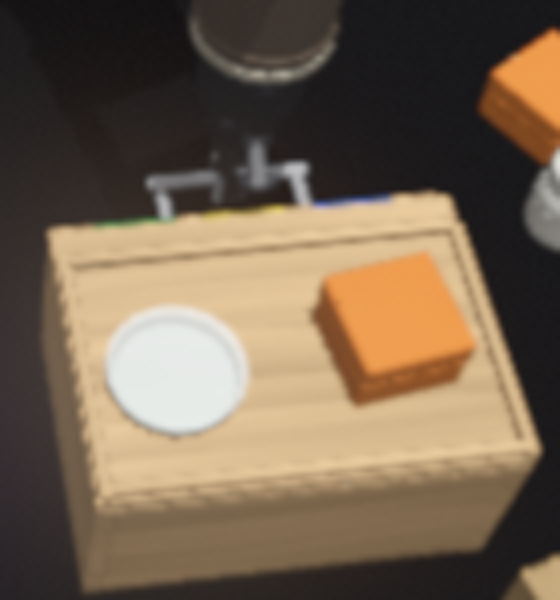

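It stopped firmly at x=0.5874, about 6 mm further in than where it started, so the drawer is fully shut. I'll release and rise.

step_arm --deltas '[[[-0.003,0,0],0],[[0,0,0],0],[[0,0,0],0],[[0,0,0],0],[[0,0,0],0]]' --fingers 0.45

```text
time: 65.22
eef_pos: [0.5872, 0.1785, 0.118]
eef_rot: [0.0, 0.999, -0.033, -0.0]
force: [-0.1, -0.0, 0.2]
width: 0.0388
```

step_arm --deltas '[[[0,0,-0.03],0],[[0,0,-0.06],0],[[0,0,-0.1],0],[[0,0,-0.1],0],[[-0.08,0.08,0],0],[[-0.08,0.08,0],0],[[-0.08,0.08,0],0],[[0,0.12,0],0],[[0,0.12,0],0],[[0,0.12,0],0],[[0,0,0],0],[[0,0,0],0]]'

```text
time: 66.72
eef_pos: [0.4477, -0.113, 0.2637]
eef_rot: [-0.0, 0.999, -0.033, 0.0]
force: [-0.2, -0.1, -0.2]
width: 0.0386
```

```bash
python3 - <<'E'
from h import *
st()
s=snap('scene','scene20');d=snap('top','top20')
f=lambda fr,y0,y1,x0,x1,k:cv2.resize(fr[y0:y1,x0:x1,::-1],None,fx=k,fy=k,interpolation=cv2.INTER_CUBIC)
cv2.imwrite('pics/t20.png',f(d['frame'],125,245,160,285,5))
print(onz(d,[(160+192/5,125+526/5)],.112))
E
```

```text
t 66.725 pos [ 0.4477 -0.113   0.2637] yaw -0.0666 tilt 0.0006 F [-0.23 -0.11 -0.23] w 0.0386 q6 -0.25
[[0.58522253 0.2358879  0.112     ]]
```

View pics/t20.png

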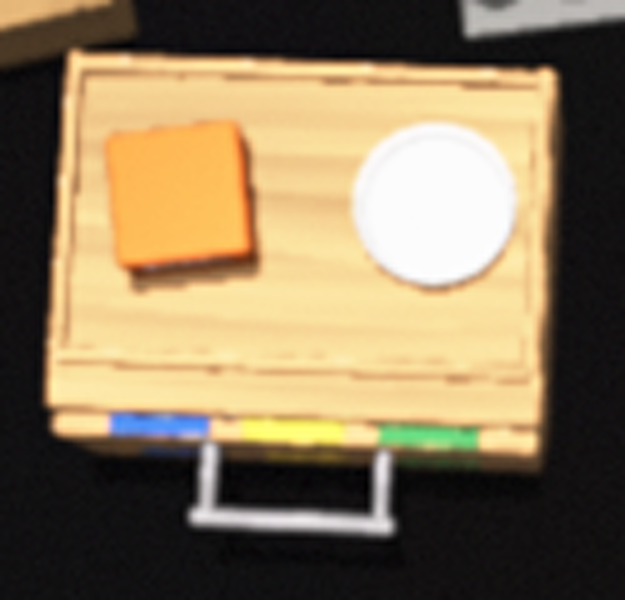

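View pics/scene20.png

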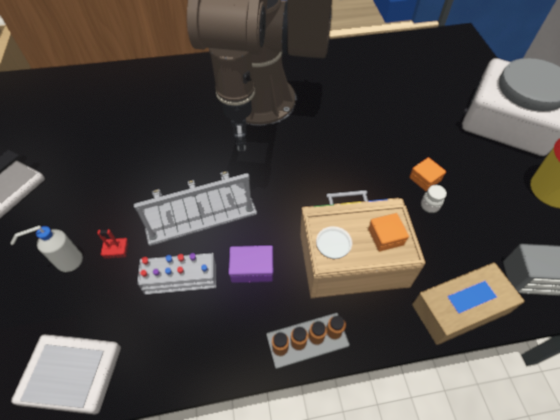

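The handle travelled 150 mm on closing, which is the full range, so the drawer is shut. The hooks are empty, the bystanders haven't moved and the arm is clear. I'll hand in.

```bash
python3 -c "
from h import *
st(); print(robot.close_job())"
```

```text
t 66.825 pos [ 0.4479 -0.112   0.2634] yaw -0.0641 tilt 0.0003 F [-0.38 -0.03  0.86] w 0.0388 q6 -0.25
the job is handed in; nothing more can be done
None
```

I pulled the drawer out about 14 cm by its handle. The green, blue and yellow baskets then came off their hooks one at a time: I pressed each keeper back to its stop with the basket's own grip, lifted, and drew the basket out level. Each one went into the compartment of its own colour. I then pushed the drawer in until it stopped firmly, moved the arm clear and handed in at 66.8 s.

**Last checks:**
- **Baskets:** before closing, all three measured within about 5 mm of their compartment centres and upright.
- **Drawer:** the handle travelled 150 mm on closing, its full range, with about 10 N at the stop. It ended about 6 mm further in than it started, so it was probably slightly open at the start.
- **Surroundings:** the final pictures show empty hooks, and the other things where they stood.

**What disagreed or could not be checked:**
- **Yellow:** it met the floor with up to 13.5 N and slightly pitched in the grip. It settled flat on release and stands about 3–5 mm toward the drawer front.
- **After closing:** the cameras cannot see the baskets inside the shut drawer, so the last look at them was just before closing.

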